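# Load the sloping draining board after baking

## Robot

A 6-joint arm with a two-finger parallel gripper is mounted at the origin on a cart in front of the work surface, level with it; the furniture and walls round the work are solid. World frame = base frame: x ahead of the robot, y to its left, z up, the work surface at z = 0. Lengths are in mm, angles in degrees, forces in N, time in s.
With the tool pointing down it reaches from about 350 to 850 mm from the base axis. Payload 8.1 kg.
Tool frame: the origin (TCP) lies on the front face of the gripper's body, between the roots of the fingers; the fingertips stand r.finger_overhang ahead of it and the grasp point (between the pads) lies 54 mm ahead of it (r.finger_overhang is the distance from the TCP to the fingertips, in mm); y points along the fingers, z is the direction in which the jaws open and shut, and the axes are right-handed (so a half turn about y gives the same grasp; the last joint's range is limited). The gripper opens to 85 mm and grips with 20 to 120 N. Pads are 22 mm wide; open, the fingers measure 114 mm over their backs; the gripper's body (76 mm by 85 mm) begins 54 mm behind the grasp point. The pads swing forward as they close: fully open they stand 13 mm farther back than shut.
Start: joints at [59.164, 7.471, 85.268, -0, 87.261, -4.893], TCP at [262.472, 539.55, 303.892] pointing down, gripper open.
Joint ranges: [-169.43, 169.43], [-51.17, 129.36], [1.28, 143.12], [-76.62, 256.62], [0, 156.53], [-152.29, 152.29]. Speed limits (degrees/s): [136.94, 136.94, 159.86, 180, 180, 180].

## Interface

Orientations are given as [roll, pitch, yaw] about the fixed x, y, z axes, in that order (R = Rz(yaw) Ry(pitch) Rx(roll)).
In Python, from bench import r gives the robot as it stands. The module is installed in compiled form; this text tells all that it offers.
- The arm moves only by the tool arm_command, never from a script. Its argument "increments" is a list of rows, each a list of 6 numbers: the shift along the tool's x, y, z in m, then the turn, a rotation vector about the tool's x, y, z in rad. In form: [[tx, ty, tz, wx, wy, wz], ...]. A call has exactly 10 rows; each row is the pose to reach, as a shift and turn from the pose commanded when the call began, along the tool's axes at that moment; what a row does not reach only later rows make up. A row lasts 1/8 s, in which the tool goes at most 62.5 mm and 10.7 degrees, less where a joint would pass 70% of its speed; a pose out of reach is approached as far as the arm can. A call with a gripper value outside its range is refused whole. "jaw" is the gripper's target within -1 to 1 (shut at 1, half-way at 0, fully open at -1), set as the call begins (left out, the last holds). The fingers move at their own pace and stop on an object; "force" is the grip in N (left out, the last holds). Time passes only in rows, so rows that repeat a pose let the fingers close, or fill a call up. It gives the time, the measured TCP pose, the force and the opening at its end, in the units of the state.
- r.sense(): the state, without advancing time (a new reading comes with each control period).
- r.snapshot(name): name is "side" or "top"; returns the picture (420x560x3 uint8, red, green, blue); there is no depth.
- r.camera_model(name): a dict with "intrinsics" (3x3 intrinsics, pixels), "cam_to_world" (4x4, takes a point from camera to world coordinates). Camera axes: x right, y down, z forward; pixel columns grow to the right and rows downward; lengths in mm; the calibration is good to about 2 mm. A picture is of the moment at which its call begins. camera_model takes no time and is no camera call.
- r.hand_in(): hands the job in, once; it reports no verdict.
Trained networks look in the newest picture that a camera, given by its name, has taken for a name from the list of things; names that differ only in an ending like _2 or _b are one class to them, and where a whole thing is asked for, a point or a joint stands for the part that bears it (a point fixed in the world has none). Each returns a list of dicts, best first, with "conf" (0 to 1); they miss things now and then, are a little off and sometimes report something else, mostly with a low value. They report only what shows in the picture. A call takes as long as a camera call. They do not tell look-alikes from the thing itself.
- r.trace(camera, target): "mask" (420x560 bool, what is visible of it) and "position" ([column, row] in pixels, amid what is visible of it).
- r.spot_point(camera, target): "position" ([column, row] in pixels: a listed point, or the origin of a listed thing).
The state is a dict: "time": time; "joint_pos": joint angles; "qd": joint speeds; "joint_efforts": joint torques, N m; "tool_pos": TCP position; "tcp_rot": TCP orientation; "ft_force": force on the tool from outside, world axes, zero at the start; "wrist_torque": the same for the moment, N m; "finger_gap": finger opening in mm.
Only numpy, scipy, OpenCV 4.12 (cv2) and the standard library are available. Lean on these libraries where they do the work, as an engineer would, in place of code of your own. Each camera call takes 0.05 s, during which the arm holds its last target.

## Task

Load the draining board after baking. File the white ramekins, upside down as they are, one behind another between the two wire rails, pushed up close against one another and against the stop at the far end. The board slopes towards the sink, so first set both rubber wedges on its open part, thin edges pointing uphill, and only then lay the rolling pin level across the slope against both, one wedge near each end of its barrel, and let it go so that it stays put.

Things in the scene. Friction and masses are not known exactly. Their poses are not given: they have to be found in the camera images.
- drainer: Fixed bamboo draining board, 340 mm (x) by 320 mm (y), sloping 5 degrees down to the sink. Origin: centre of the deck's top face; x points away from the robot, level; y uphill, to the robot's left; z square to the deck. The wire-railed lane runs along x at y = 115 mm. Open part: downhill of the lane, y = -160 (low edge, over the sink) to 70 mm. Dark grooves are flush.
- lane_stop (a point): Middle of the lane, on the deck, at the face of the cross wire that closes its far end (board frame x 160, y 115 mm). Lane 66 mm wide between steel wires 6 mm thick, wire tops 21 mm above the deck.
- lane_mouth (a point): Middle of the lane's open near end, on the deck (board frame x -75, y 115 mm), where the parallel rails begin; before it they flare out to x = -100 mm at y = 70 and 160 mm, then the deck is bare to its near edge at x = -170 mm.
- rolling_pin: One-piece beech rolling pin, 270 mm long over its two slim handles, 0.35 kg; plain round barrel 44 mm in diameter and 180 mm long. Origin on the axis, in the middle; its x runs along the axis. It starts on the worktop and rolls freely: on the bare deck it rolls off into the sink.
- pin_end_a (a point): Point on the pin's axis 60 mm from its middle, towards one end of the barrel: a wedge belongs against the barrel near here.
- pin_end_b (a point): The same, 60 mm from the middle towards the other end.
- chock_a: One of two alike teal rubber wedges, 36 mm wide (its x), 48 long (y), 32 high, 0.1 kg; starts right of the board. Origin: centre of the underside. Top flat from y = -24 to -10 mm, then sloping down to the thin edge (3 mm) at y = +24. With the barrel against it on the same surface, the pin's axis stands at y = 36 mm in the wedge's frame.
- chock_b: The other of two alike teal rubber wedges, 36 mm wide (its x), 48 long (y), 32 high, 0.1 kg; starts right of the board. Origin: centre of the underside. Top flat from y = -24 to -10 mm, then sloping down to the thin edge (3 mm) at y = +24. With the barrel against it on the same surface, the pin's axis stands at y = 36 mm in the wedge's frame.
- ramekin0: Small white fluted ramekin upside down, 60 mm in diameter, 46 mm high, 0.14 kg. Origin: centre of its underside (the rim it stands on), z up. Stands on the open part of the board at first; two to four of the ramekins are there.
- ramekin1: Small white fluted ramekin upside down, 60 mm in diameter, 46 mm high, 0.14 kg. Origin: centre of its underside (the rim it stands on), z up. Stands on the open part of the board at first; two to four of the ramekins are there.
- ramekin2: Small white fluted ramekin upside down, 60 mm in diameter, 46 mm high, 0.14 kg. Origin: centre of its underside (the rim it stands on), z up. Stands on the open part of the board at first; two to four of the ramekins are there.
- ramekin3: Small white fluted ramekin upside down, 60 mm in diameter, 46 mm high, 0.14 kg. Origin: centre of its underside (the rim it stands on), z up. Stands on the open part of the board at first; two to four of the ramekins are there.
- timer: Red and white kitchen timer, 67 mm across, 50 mm high; leave it alone. Origin under its centre.
- fork: Steel fork, 198 mm long, lying in front of the sink; leave it alone.
- spoon: Steel spoon, 194 mm long, lying in front of the sink; leave it alone.
There are look-alikes about, which are no part of the job. What is shaped like the ramekin2 but green is not meant.

How it is judged:
By the outcome, as a careful person would: the job done as asked, in the order asked, and still so for the second after the job is handed in, with the robot touching nothing.
Of ramekin0, ramekin1, ramekin2, ramekin3 only 2 to 4 are there at a start; the rules pass over those that are not, and their reading is None.
At some moment in a run one of ramekin0, ramekin1, ramekin2, ramekin3 may be knocked a few centimetres aside while the robot is not near it.
It also fails if it takes over 210 s, if anything falls off the work surface, if the arm or the gripper's body presses on something with over 40 N, if the wrist force passes 120 N, or if a joint passes its speed limit or range.

## Working session

There is one attempt and no reset: what is moved stays moved. The work goes in short steps, Python scripts to look and compute and a tool call to move; the robot and the scene stay as the last step left them, time stands still between calls to the robot, and variables do not carry over. Pictures are saved under pics/ and viewed, and the job is handed in when it is done.

Besides the shell and the picture viewer there is one more tool, called after "Call:" as a command line: name --pt "numbers of a row" for each row, then --argument value for the rest. arm_command: Moves the arm, as the interface text tells. Its arguments: {"type":"object","properties":{"increments":{"type":"array","items":{"type":"array","items":{"type":"number"}}},"jaw":{"type":"number"},"force":{"type":"number"}},"required":["increments"]}

```bash
ls; mkdir -p pics
python3 - <<'E'
from bench import r
import cv2,numpy as np
s=r.sense()
for k,v in s.items(): print(k,np.round(v,3))
print(r.finger_overhang)
for c in("side","top"):
    im=r.snapshot(c); cv2.imwrite(f"pics/{c}0.png",im[:,:,::-1])
    m=r.camera_model(c); print(c,np.round(m["intrinsics"],2).tolist(),np.round(m["cam_to_world"],4).tolist())
E
```

```text
pics
time 0.0
joint_pos [59.165  7.515 85.329 -0.    87.26  -4.892]
qd [-0.018  0.025 -0.055 -0.03  -0.048 -0.019]
joint_efforts [ 0.0000e+00 -5.6940e+01 -5.0055e+01  0.0000e+00  1.4000e-02  0.0000e+00]
tool_pos [262.247 539.202 302.849]
tcp_rot [-9.0104e+01  8.0000e-03 -2.5943e+01]
ft_force [ 0.432  0.446 -0.01 ]
wrist_torque [ 0.075 -0.041  0.017]
finger_gap 85.336
72.6
side [[524.44, 0.0, 274.08], [0.0, 524.44, 202.41], [0.0, 0.0, 1.0]] [[-0.9932, -0.0609, 0.0993, 368.8456], [-0.1165, 0.529, -0.8406, 1629.5553], [-0.0014, -0.8465, -0.5325, 1069.1718], [0.0, 0.0, 0.0, 1.0]]
top [[538.61, 0.0, 279.39], [0.0, 538.61, 207.83], [0.0, 0.0, 1.0]] [[0.0173, -0.8342, 0.5512, -479.422], [-0.9998, -0.0109, 0.0148, -19.7076], [-0.0064, -0.5513, -0.8343, 1617.1893], [0.0, 0.0, 0.0, 1.0]]
```

View pics/top0.png

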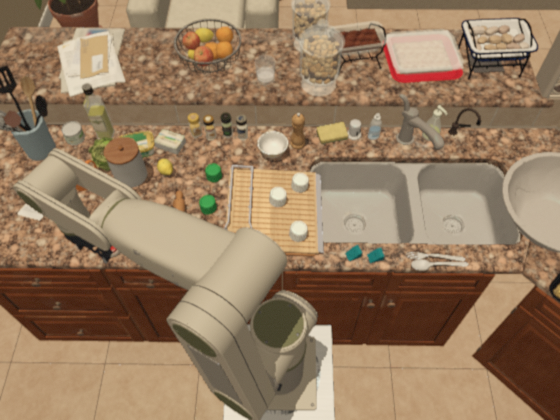

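View pics/side0.png

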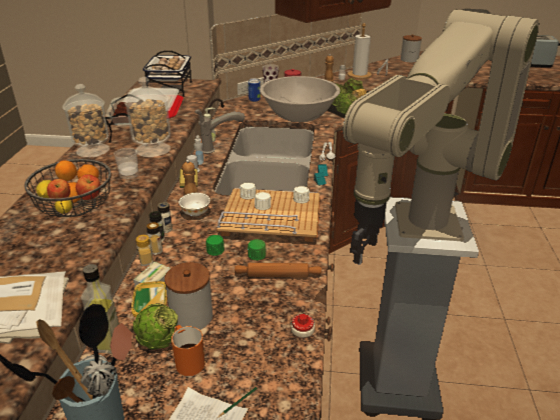

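The top view shows white ramekins at (278,197), (300,182) and (299,231). The teal wedges are at (354,253) and (376,256), and the green look-alikes at (213,172) and (207,205). A white bowl at (272,146) could also be mistaken for a ramekin. The pin is only visible from the side, at (280,270).

```bash
cat > h.py <<'E'
from bench import r
import cv2,numpy as np
CM={c:r.camera_model(c) for c in("side","top")}
def ray(c,p):
    K=CM[c]["intrinsics"];T=np.array(CM[c]["cam_to_world"])
    d=T[:3,:3]@np.linalg.inv(K)@np.array([p[0],p[1],1.]);return T[:3,3],d/np.linalg.norm(d)
def tri(ps,pt):
    A=np.zeros((3,3));b=np.zeros(3);L=[]
    for c,p in(("side",ps),("top",pt)):
        o,d=ray(c,p);M=np.eye(3)-np.outer(d,d);A+=M;b+=M@o;L.append((o,d))
    X=np.linalg.solve(A,b)
    return X,[np.linalg.norm((np.eye(3)-np.outer(d,d))@(X-o)) for o,d in L]
def onz(c,p,z):
    o,d=ray(c,p);return o+d*(z-o[2])/d[2]
def proj(c,X):
    K=np.array(CM[c]["intrinsics"]);T=np.array(CM[c]["cam_to_world"])
    q=T[:3,:3].T@(np.array(X,float)-T[:3,3]);q=K@q;return q[:2]/q[2]
def snap(n,cams=("side","top")):
    for c in cams: cv2.imwrite(f"pics/{c}{n}.png",r.snapshot(c)[:,:,::-1])
def crop(src,dst,x0,y0,x1,y1,k):
    im=cv2.imread(src)[y0:y1,x0:x1];cv2.imwrite(dst,cv2.resize(im,None,fx=k,fy=k,interpolation=cv2.INTER_CUBIC))
E
python3 - <<'E'
from h import *
snap(1)
for t in["drainer","lane_stop","lane_mouth","rolling_pin","pin_end_a","chock_a","ramekin0","timer"]:
  for c in("side","top"):
    print(t,c,[(np.round(d["position"],1).tolist(),round(d["conf"],2)) for d in r.spot_point(c,t)][:8])
crop("pics/top1.png","pics/topc1.png",190,130,390,270,4)
crop("pics/side1.png","pics/sidec1.png",170,130,360,350,2.7)
E
```

```text
drainer side [([269.8, 207.2], 0.69)]
drainer top [([268.9, 206.2], 0.97), ([245.9, 167.5], 0.28)]
lane_stop side [([221.0, 218.5], 0.59)]
lane_stop top [([244.0, 169.4], 0.94), ([300.5, 234.8], 0.5)]
lane_mouth side [([291.6, 226.9], 0.81), ([316.7, 182.4], 0.44)]
lane_mouth top [([238.9, 221.3], 0.64), ([297.1, 187.2], 0.52)]
rolling_pin side [([278.3, 269.0], 0.6)]
rolling_pin top []
pin_end_a side [([295.7, 269.4], 0.82), ([257.8, 272.5], 0.64), ([302.1, 327.7], 0.48)]
pin_end_a top [([173.8, 208.7], 0.5)]
chock_a side [([319.5, 184.4], 0.7), ([322.6, 175.2], 0.64)]
chock_a top [([351.2, 256.2], 0.67)]
ramekin0 side [([260.6, 209.0], 0.8), ([215.2, 252.6], 0.78), ([300.9, 197.2], 0.69), ([252.1, 249.2], 0.54), ([250.1, 196.1], 0.48)]
ramekin0 top [([297.5, 187.9], 0.83), ([207.6, 206.6], 0.78), ([213.9, 175.3], 0.75), ([273.8, 201.8], 0.58), ([297.2, 235.1], 0.57)]
timer side [([303.4, 327.0], 0.86)]
timer top [([107.3, 248.3], 0.38)]
```

View pics/topc1.png

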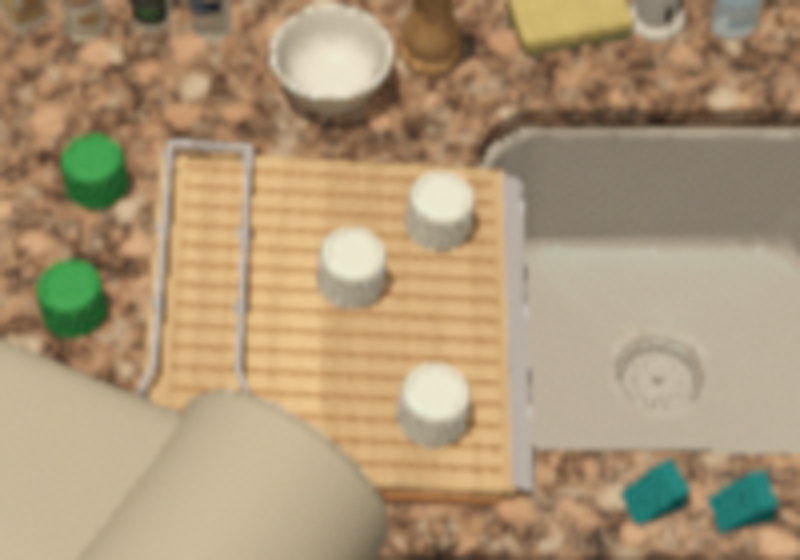

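View pics/sidec1.png

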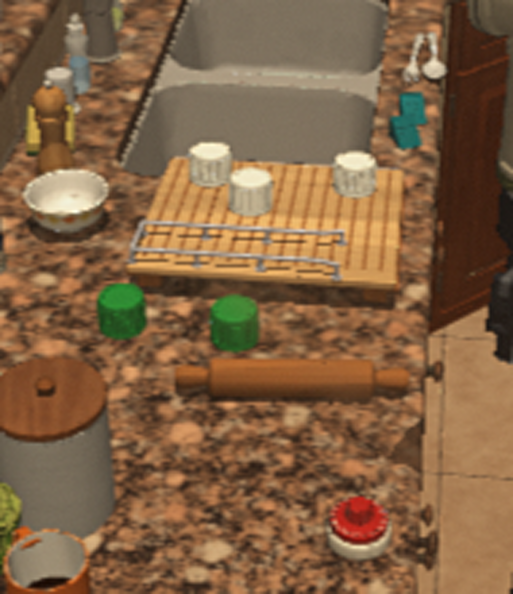

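In the crops the three white fluted ramekins, at (442,210), (352,267) and (435,405), are the ones to use. The two green ones and the bowl are not part of the job. The pin lies along x, left of the board.

Run:
```python
from h import *
P={"drainer":((269.8,207.2),(268.9,206.2)),"stop":((221,218.5),(244,169.4)),"mouth":((291.6,226.9),(238.9,221.3)),
"rA":((260.6,209),(273.8,201.8)),"rB":((250.1,196.1),(297.5,187.9)),"rC":((300.9,197.2),(297.2,235.1)),"gr":((215.2,252.6),(213.9,175.3))}
for k,(s,t) in P.items():
    X,e=tri(s,t);print(k,np.round(X),np.round(e,1))
for p in((278.3,269),(295.7,269.4),(257.8,272.5)): print("pin z22",np.round(onz("side",p,22)))
for p in((319.5,184.4),(322.6,175.2)): print("chock",np.round(onz("side",p,0)))
print(np.round(onz("top",(351.2,256.2),0)),"timer",np.round(onz("side",(303.4,327),0)))
for c in("side","top"):
  for t in("rolling_pin","chock_a","ramekin0"):
    for d in r.trace(c,t):
        m=d["mask"].astype(np.uint8);print(c,t,np.round(d["position"],1),round(d["conf"],2),m.sum(),np.round(cv2.minAreaRect(cv2.findNonZero(m))[0],1) if m.any() else 0)
```

```text
drainer [570.  45.  42.] [2.2 2.2]
stop [730. 141.  45.] [2.3 2.3]
mouth [491. 149.  43.] [10.2 10.2]
rA [605.  28.  20.] [3.5 3.5]
rB [660. -56.  24.] [0.4 0.4]
rC [463. -55.  30.] [4. 4.]
gr [734. 259.  -9.] [4.3 4.3]
pin z22 [506. 362.  22.]
pin z22 [452. 358.  22.]
pin z22 [567. 386.  22.]
chock [ 402. -215.    0.]
chock [ 392. -293.    0.]
[ 395. -238.    0.] timer [412. 578.   0.]
side rolling_pin [279.9 272. ] 0.68 1033 [278.  269.5]
side rolling_pin [276.5 215.3] 0.16 3671 [268.9 213.8]
side chock_a [322.9 170.8] 0.43 70 [322.5 169.5]
side ramekin0 [253.5 245.5] 0.82 330 [256.5 249. ]
side ramekin0 [216.2 248.1] 0.73 332 [215. 245.]
side ramekin0 [322.  158.6] 0.71 4 [323. 156.]
side ramekin0 [302.9 193.1] 0.69 229 [302. 194.]
side ramekin0 [278.5 270.1] 0.62 1043 [278.  269.5]
side ramekin0 [251.  191.5] 0.59 241 [247.5 190. ]
side ramekin0 [263.6 202.1] 0.49 259 [262.5 200.5]
top rolling_pin [179.5 203.1] 0.48 176 [178.5 200. ]
top chock_a [373.9 252.6] 0.55 185 [375.3 255.4]
top chock_a [353.4 253.6] 0.46 216 [353.1 252.2]
top ramekin0 [298.8 230.1] 0.88 328 [298.  230.5]
top ramekin0 [274.1 197. ] 0.86 316 [277. 197.]
top ramekin0 [213.6 171.2] 0.75 275 [213. 172.]
top ramekin0 [205.3 204.1] 0.66 280 [207.5 204. ]
top ramekin0 [299.3 183.8] 0.62 260 [300. 182.]
```

Run:
```python
from h import *
crop("pics/top1.png","pics/t2.png",222,155,342,265,6)
crop("pics/side1.png","pics/s2.png",210,180,330,250,6.5)
```

```text
(no output)
```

View pics/t2.png

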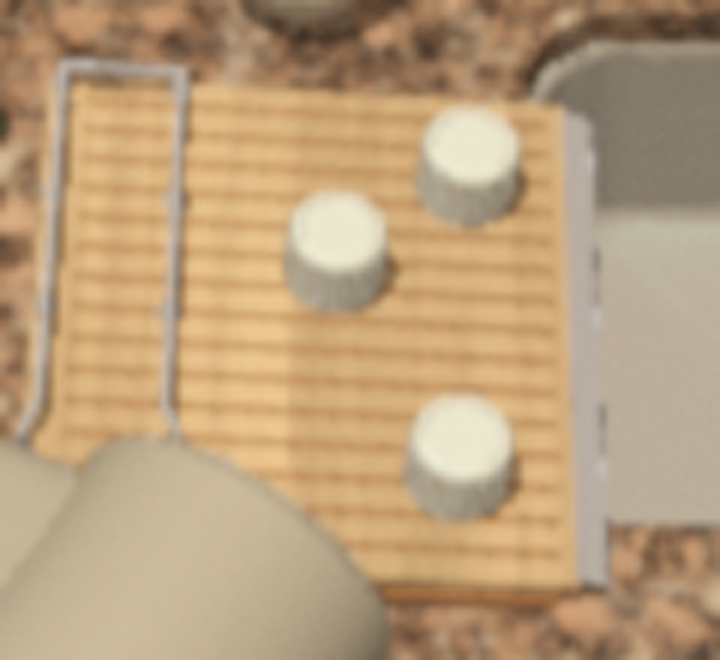

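View pics/s2.png

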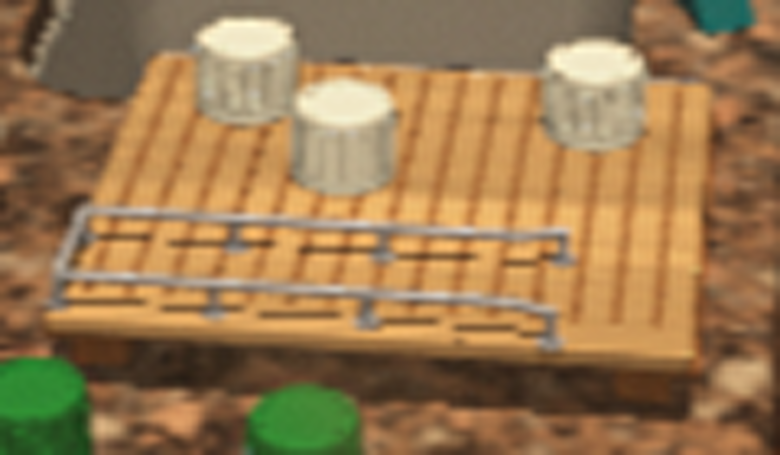

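```bash
cat > fit.py <<'E'
from h import *
from scipy.optimize import least_squares
from scipy.spatial.transform import Rotation as R
def tf(p):return lambda X: R.from_euler("xyz",[np.deg2rad(5) if len(p)<5 else p[4],0,p[3]]).apply(X)+p[:3]
obs=[("top",(64,67),(163,151,18)),("top",(182,70),(163,79,18)),("top",(562,106),(170,-160,0)),("top",(578,583),(-170,-160,0)),("top",(44,405),(-75,151,18)),("top",(168,405),(-75,79,18)),
("side",(62,277),(163,151,18)),("side",(82,210),(163,79,18)),("side",(550,312),(-100,160,18)),("side",(565,237),(-100,70,18)),("side",(708,82),(-170,-160,0)),("side",(695,352),(-170,160,0)),("side",(47,315),(170,160,0)),("side",(155,55),(170,-160,0))]
def px(c,p): return np.array(p)/(6 if c=="top" else 6.5)+((222,155) if c=="top" else (210,180))
def res(p):
    f=tf(p);return np.concatenate([proj(c,f(np.array(X,float)))-px(c,q) for c,q,X in obs])
if __name__=="__main__":
    for n in(4,5):
        s=least_squares(res,[570,45,40,0,0.087][:n],loss="soft_l1");print(np.round(s.x[:3],1),np.rad2deg(s.x[3:]));print(np.round(res(s.x).reshape(-1,2),1).tolist())
        f=tf(s.x)
        if n==4: np.save("board.npy",s.x)
E
python3 fit.py
python3 - <<'E'
from h import *
from fit import tf
f=tf(np.load("board.npy"))
Rm=np.array([f(e)-f(np.zeros(3)) for e in np.eye(3)]).T
o=f(np.zeros(3))
def onplane(c,p,h):
    q,d=ray(c,p);n=Rm[:,2];t=(h-(q-o)@n)/(d@n);X=q+t*d;return X,Rm.T@(X-o)
# top discs
for n,t,s in(("A",(338,229),(346,102)),("B",(472,145),(247,38)),("C",(463,435),(598,62))):
    for c,p,k,of in(("top",t,6,(222,155)),("side",s,6.5,(210,180))):
        X,b=onplane(c,np.array(p)/k+of,46);print(n,c,np.round(X,1),np.round(b,1))
E
```

```text
[568.4  32.1  26.8] [0.63642251]
[[-0.2, 0.3], [-0.2, 0.9], [0.5, -0.2], [0.9, 0.6], [-0.6, -0.8], [-0.2, 0.2], [-0.7, -0.1], [0.3, 0.3], [1.0, 0.4], [0.4, -0.8], [0.1, 0.0], [-0.7, 0.2], [-0.7, -0.2], [-0.9, -0.4]]
[568.4  32.1  26.6] [0.67079063 5.1943101 ]
[[-0.2, 0.3], [-0.2, 0.9], [0.4, -0.1], [0.9, 0.7], [-0.6, -0.8], [-0.2, 0.2], [-0.7, -0.1], [0.3, 0.3], [1.0, 0.3], [0.4, -0.8], [0.1, 0.2], [-0.7, 0.1], [-0.7, -0.2], [-1.0, -0.2]]
A top [603.4  12.6  71.2] [ 34.8 -15.9  46. ]
A side [599.7  12.9  71.3] [ 31.1 -15.5  46. ]
B top [670.5 -66.1  64.3] [101.  -95.7  46. ]
B side [668.2 -62.1  64.6] [ 98.7 -91.6  46. ]
C top [467.4 -60.1  65. ] [-102.   -87.4   46. ]
C side [462.9 -57.1  65.3] [-106.4  -84.3   46. ]
```

Board fit is within about 1 px. It puts the deck centre at (568, 32, 27) with a yaw of 0.6°. Next I check the chocks and the pin.

Run:
```python
from h import *
crop("pics/top1.png","pics/t3.png",335,238,395,273,13)
crop("pics/side1.png","pics/s3.png",305,155,340,195,14)
crop("pics/side1.png","pics/s4.png",225,245,335,295,7)
```

```text
(no output)
```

View pics/t3.png

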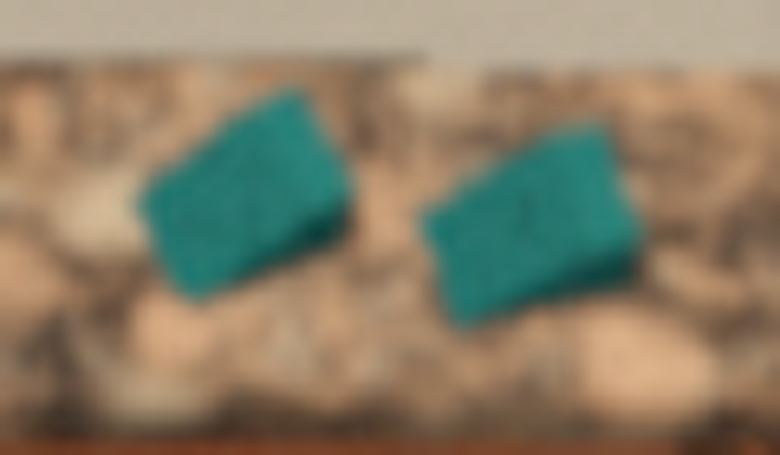

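View pics/s3.png

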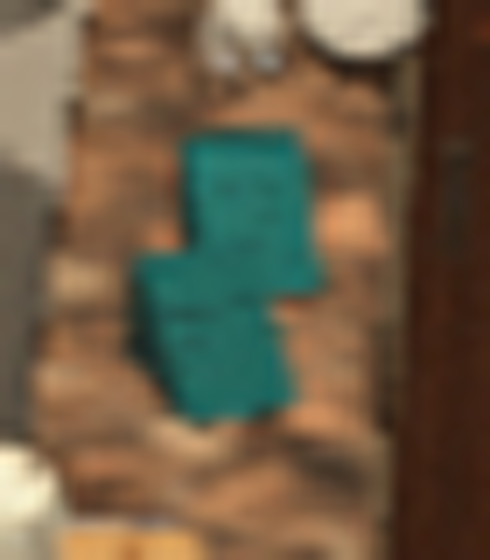

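View pics/s4.png

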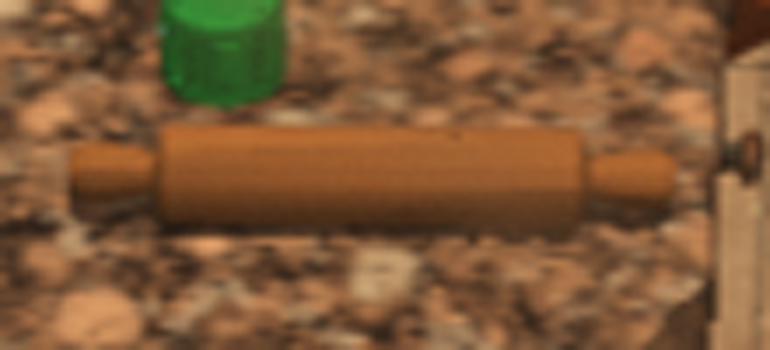

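```bash
cat > sil.py <<'E'
from h import *
from scipy.optimize import minimize
U=6
def teal(c,im,box):
    x0,y0,x1,y1=box
    a=cv2.resize(im[y0:y1,x0:x1],None,fx=U,fy=U,interpolation=cv2.INTER_CUBIC).astype(int)
    return ((a[...,1]-a[...,0]>25)&(a[...,2]-a[...,0]>20)).astype(np.uint8)
V=np.array([(sx*18,y,z) for sx in(-1,1) for y,z in((-24,0),(-24,32),(-10,32),(24,3),(24,0))],float)
def rend(c,p,box,Vx=V,z=0,Rb=None):
    w=p[2];Rz=np.array([[np.cos(w),-np.sin(w),0],[np.sin(w),np.cos(w),0],[0,0,1]])
    W=Vx@Rz.T+[p[0],p[1],z]
    q=np.array([proj(c,X) for X in W]);q=((q-[box[0],box[1]]+.5)*U-.5)
    m=np.zeros(((box[3]-box[1])*U,(box[2]-box[0])*U),np.uint8)
    cv2.fillConvexPoly(m,cv2.convexHull(np.round(q*16).astype(np.int32)),1,shift=4);return m
E
python3 - <<'E'
from sil import *
ims={c:r.snapshot(c) for c in("side","top")}
B={"top":(335,238,395,273),"side":(305,155,340,195)}
M={c:teal(c,ims[c],B[c]) for c in B}
print({c:m.sum() for c,m in M.items()})
from scipy.optimize import differential_evolution
def cost(p,off=None):
    t=0
    for c in B:
        m=rend(c,p[:3],B[c])|rend(c,p[3:6],B[c])
        t+=(m!=M[c]).sum()/M[c].sum()
    return t
b=[(350,430),(-250,-190),(-.2,1.2),(350,430),(-310,-250),(-.2,1.2)]
s=differential_evolution(cost,b,seed=1,maxiter=150,popsize=12)
print(s.fun,np.round(s.x[[0,1,3,4]],1),np.rad2deg(s.x[[2,5]]))
# single-camera checks
for c0 in B:
    def cc(p):
        m=rend(c0,p[:3],B[c0])|rend(c0,p[3:6],B[c0]);return (m!=M[c0]).sum()/M[c0].sum()
    s2=minimize(cc,s.x,method="Nelder-Mead",options=dict(initial_simplex=[s.x]+[s.x+d for d in np.diag([5,5,.15]*2)]))
    print(c0,s2.fun,np.round(s2.x[[0,1,3,4]],1),np.rad2deg(s2.x[[2,5]]))
E
```

```text
{'top': np.uint64(11314), 'side': np.uint64(6485)}
0.5477229853802489 [ 401.5 -242.9  394.4 -310. ] [9.27442009 4.57278946]
top 0.27903482411172 [ 400.8 -242.8  393.  -316.8] [9.45797563 3.91193447]
side 0.13662297609868929 [ 400.7 -242.5  395.4 -305.9] [9.08033925 2.03539003]
```

Run:
```python
from sil import *
B={"top":(335,238,395,273),"side":(305,155,340,195)}
out=[]
for c in B:
    im=r.snapshot(c);x0,y0,x1,y1=B[c]
    a=cv2.resize(im[y0:y1,x0:x1],None,fx=U,fy=U,interpolation=cv2.INTER_CUBIC)[:,:,::-1].copy()
    M=teal(c,im,B[c])
    for m,col in((M,(255,255,255)),(rend(c,[400.8,-242.8,.16],B[c])|rend(c,[394,-310,.08],B[c]),(0,0,255))):
        cs,_=cv2.findContours(m,0,1);cv2.drawContours(a,cs,-1,col,1)
    cv2.imwrite(f"pics/ov_{c}.png",cv2.resize(a,None,fx=2,fy=2))
```

```text
(no output)
```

View pics/ov_top.png

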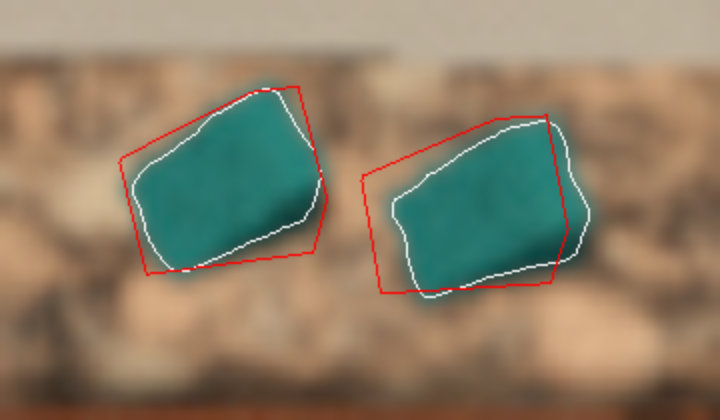

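View pics/ov_side.png

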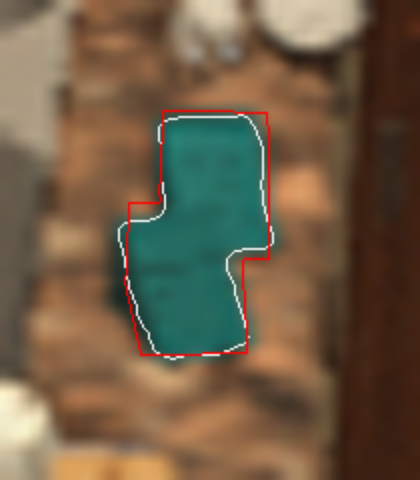

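Run:
```python
from sil import *
from scipy.optimize import differential_evolution
B={"top":(335,238,395,273),"side":(305,155,340,195)}
ims={c:r.snapshot(c) for c in B}
def tm(c):
    x0,y0,x1,y1=B[c];a=cv2.resize(ims[c][y0:y1,x0:x1],None,fx=U,fy=U,interpolation=cv2.INTER_CUBIC).astype(int)
    return ((a[...,1]-a[...,0]>8)&(a[...,2]-a[...,0]>-5)).astype(np.uint8)
M={c:tm(c) for c in B}
best={}
for name,sl,b in(("L",np.s_[:,:30*U+6],[(360,430),(-260,-200),(-1,2)]),("R",np.s_[:,30*U+6:],[(360,430),(-330,-250),(-1,2)])):
    f=lambda p:(rend("top",p,B["top"])[sl]!=M["top"][sl]).sum()/M["top"][sl].sum()
    s=differential_evolution(f,b,seed=1,maxiter=80);print("top",name,s.fun,np.round(s.x[:2],1),np.rad2deg(s.x[2]));best[name]=s.x
x0=np.r_[best["L"],best["R"]]
def cs(p):
    m=rend("side",p[:3],B["side"])|rend("side",p[3:6],B["side"]);return (m!=M["side"]).sum()/M["side"].sum()
bb=[(x-d,x+d) for x,d in zip(x0,[20,20,.6]*2)]
s=differential_evolution(cs,bb,seed=1,maxiter=80);print("side",s.fun,np.round(s.x[[0,1,3,4]],1),np.rad2deg(s.x[[2,5]]))
def both(p): 
    m=rend("top",p[:3],B["top"])|rend("top",p[3:6],B["top"]);return cs(p)+(m!=M["top"]).sum()/M["top"].sum()
s=differential_evolution(both,bb,seed=1,maxiter=100);print("both",s.fun,np.round(s.x[[0,1,3,4]],1),np.rad2deg(s.x[[2,5]]))
np.save("chk.npy",s.x)
for c in B:
    x0,y0,x1,y1=B[c]
    a=cv2.resize(ims[c][y0:y1,x0:x1],None,fx=U,fy=U,interpolation=cv2.INTER_CUBIC)[:,:,::-1].copy()
    for m,col in((M[c],(255,255,255)),(rend(c,s.x[:3],B[c]),(0,0,255)),(rend(c,s.x[3:],B[c]),(0,0,255))):
        k,_=cv2.findContours(m,0,1);cv2.drawContours(a,k,-1,col,1)
    cv2.imwrite(f"pics/ov2_{c}.png",cv2.resize(a,None,fx=2,fy=2))
```

```text
top L 0.18107932379713915 [ 401.  -243.6] 13.913219472132678
top R 0.12842491963875707 [ 393.3 -317. ] 9.47955542424497
side 0.08142739046569303 [ 401.7 -239.7  394.4 -309. ] [16.24236449  7.80594056]
both 0.2889835450488461 [ 401.5 -242.5  394.3 -315.7] [17.57286999  8.18127304]
```

View pics/ov2_top.png

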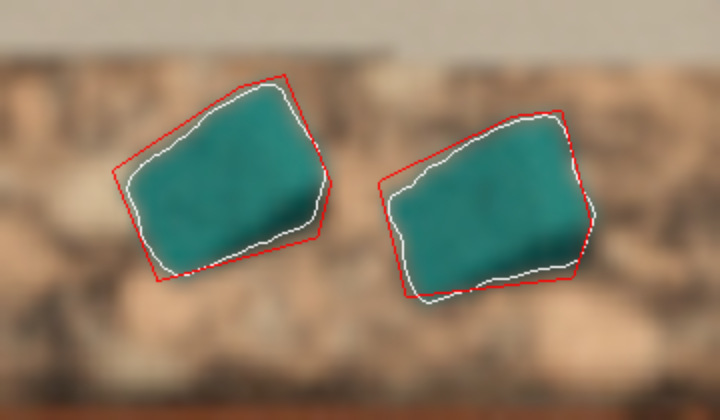

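View pics/ov2_side.png

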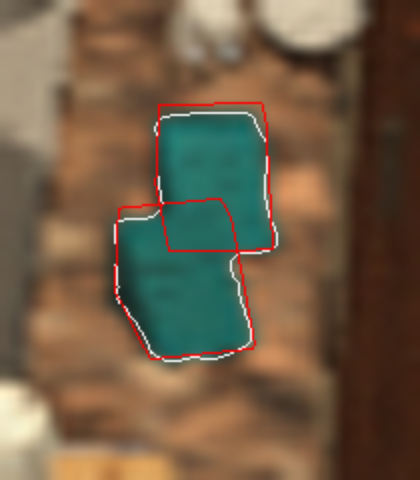

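```bash
cat > plan.py <<'E'
from h import *
from scipy.spatial.transform import Rotation as R
import os,pickle
BP=np.load("board.npy")
RB=R.from_euler("xyz",[np.deg2rad(5),0,BP[3]]).as_matrix(); OB=BP[:3]
def bw(x,y,z): return OB+RB@np.array([x,y,z],float)
def wb(X): return RB.T@(np.array(X)-OB)
RX=R.from_euler("x",-90,degrees=True).as_matrix()
def rb(yaw=0): return RB@R.from_euler("z",yaw,degrees=True).as_matrix()@RX   # board aligned
def rw(yaw=0): return R.from_euler("z",yaw,degrees=True).as_matrix()@RX
def state():
    if os.path.exists("cmd.pkl"): return pickle.load(open("cmd.pkl","rb"))
    return np.array([262.472,539.55,303.892]),rw(-25.943)
def rep():
    s=r.sense();P,Q=state();Rm=R.from_euler("xyz",s["tcp_rot"],degrees=True).as_matrix()
    print("t",round(s["time"],2),"meas",np.round(s["tool_pos"],1),"board",np.round(wb(s["tool_pos"]),1),"cmd-meas",np.round(P-s["tool_pos"],1),"rot err",np.round(R.from_matrix(Q.T@Rm).as_rotvec(degrees=True),2),"F",np.round(s["ft_force"],1),"gap",round(s["finger_gap"],1),"oh",r.finger_overhang)
def plan(*wps):
    """wps: (pos,R,count). prints rows; commits the last as commanded"""
    P,Q=state()
    for p,q,n in wps:
        t=np.round(Q.T@(p-P)/1000,4);w=np.round(R.from_matrix(Q.T@q).as_rotvec(),4)
        print(n,"x",[float(v) for v in np.r_[t,w]])
    pickle.dump((P+Q@(t*1000),Q@R.from_rotvec(w).as_matrix()),open("cmd.pkl","wb"))
E
python3 - <<'E'
from plan import *
rep();plan((bw(33,-15.5,170),rb(),10))
E
```

```text
t 1.6 meas [262.5 539.5 303.9] board [-300.2  533.   231.5] cmd-meas [-0.  0.  0.] rot err [-0.  0.  0.] F [-0.5 -0.1 -0.5] gap 85.6 oh 72.6
10 x [0.5401, 0.1091, -0.3348, 0.0857, -0.4636, 0.0202]
```

Call:
arm_command --pt "0.5401 0.1091 -0.3348 0.0857 -0.4636 0.0202" --pt "0.5401 0.1091 -0.3348 0.0857 -0.4636 0.0202" --pt "0.5401 0.1091 -0.3348 0.0857 -0.4636 0.0202" --pt "0.5401 0.1091 -0.3348 0.0857 -0.4636 0.0202" --pt "0.5401 0.1091 -0.3348 0.0857 -0.4636 0.0202" --pt "0.5401 0.1091 -0.3348 0.0857 -0.4636 0.0202" --pt "0.5401 0.1091 -0.3348 0.0857 -0.4636 0.0202" --pt "0.5401 0.1091 -0.3348 0.0857 -0.4636 0.0202" --pt "0.5401 0.1091 -0.3348 0.0857 -0.4636 0.0202" --pt "0.5401 0.1091 -0.3348 0.0857 -0.4636 0.0202" --jaw -1 --force 25

```text
time: 2.85
tool_pos: [587.0, 25.2, 199.8]
tcp_rot: [-85.0, -0.0, 0.6]
ft_force: [0.8, -0.5, 0.8]
finger_gap: 85.4
```

Run:
```python
from plan import *
rep(); snap(2)
crop("pics/top2.png","pics/t4.png",160,130,340,270,4.4)
```

```text
t 2.85 meas [587.   25.2 199.8] board [ 18.5   8.  172.9] cmd-meas [ 14.7 -23.   -5. ] rot err [ 0.    0.01 -0.04] F [ 0.8 -0.5  0.8] gap 85.4 oh 72.6
```

View pics/t4.png

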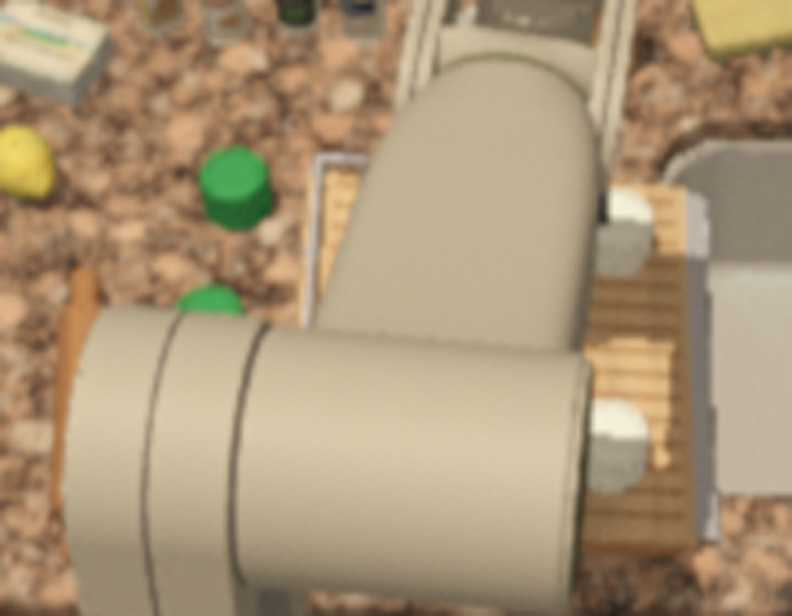

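View pics/side2.png

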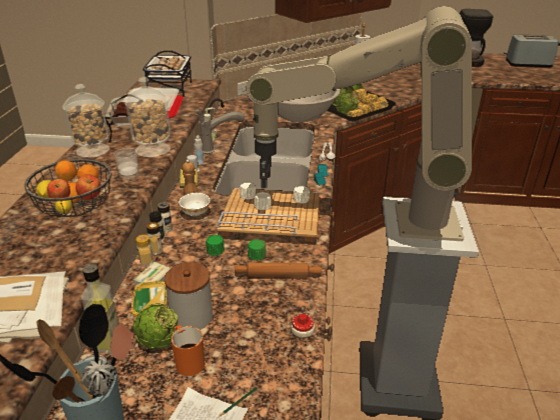

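The gripper is near ramekin A, at (263,202) in the side view. The ramekins are unmoved. I check whether the remaining lag gets carried over.

Run:
```python
from plan import *
rep()
s=r.sense()
pickle.dump((np.array(s["tool_pos"]),R.from_euler("xyz",s["tcp_rot"],degrees=True).as_matrix()),open("cmd.pkl","wb"))
plan((bw(33,-15.5,150),rb(),4),(bw(33,-15.5,94),rb(),6))
```

```text
t 2.95 meas [587.5  21.7 198.1] board [ 19.    4.4 171.5] cmd-meas [ 14.1 -19.5  -3.3] rot err [-0.1   0.3   0.04] F [-1.4  0.6 -0.6] gap 85.6 oh 72.6
4 x [0.0141, 0.0216, -0.0198, 0.0017, -0.0053, -0.0007]
6 x [0.0141, 0.0776, -0.0197, 0.0017, -0.0053, -0.0007]
```

Call:
arm_command --pt "0.0141 0.0216 -0.0198 0.0017 -0.0053 -0.0007" --pt "0.0141 0.0216 -0.0198 0.0017 -0.0053 -0.0007" --pt "0.0141 0.0216 -0.0198 0.0017 -0.0053 -0.0007" --pt "0.0141 0.032 -0.0198 0.0017 -0.0053 -0.0007" --pt "0.0141 0.045 -0.0198 0.0017 -0.0053 -0.0007" --pt "0.0141 0.058 -0.0198 0.0017 -0.0053 -0.0007" --pt "0.0141 0.07 -0.0197 0.0017 -0.0053 -0.0007" --pt "0.0141 0.0776 -0.0197 0.0017 -0.0053 -0.0007" --pt "0.0141 0.0776 -0.0197 0.0017 -0.0053 -0.0007" --pt "0.0141 0.0776 -0.0197 0.0017 -0.0053 -0.0007"

```text
time: 4.2
tool_pos: [600.6, 14.3, 121.3]
tcp_rot: [-84.9, -0.1, 0.9]
ft_force: [1.0, 0.4, -0.3]
finger_gap: 85.5
```

Run:
```python
from plan import *
rep(); snap(3)
crop("pics/side3.png","pics/s5.png",220,150,330,240,7)
```

```text
t 4.2 meas [600.6  14.3 121.3] board [32.  -9.8 95.7] cmd-meas [ 1.1 -5.5 -2.2] rot err [ 0.1  -0.3  -0.08] F [ 1.   0.4 -0.3] gap 85.5 oh 72.6
```

View pics/s5.png

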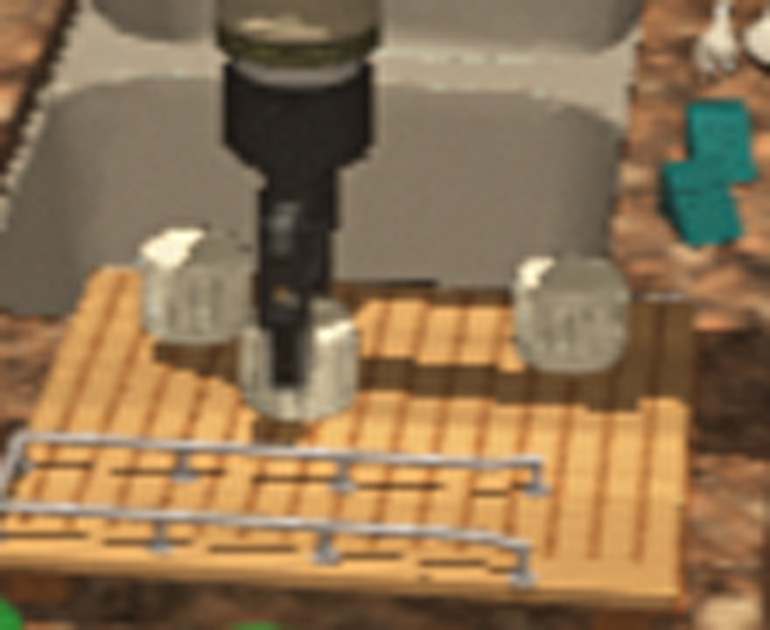

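Run:
```python
from plan import *
rep(); r.snapshot("top"); rep()
```

```text
t 4.3 meas [600.7  14.3 121.5] board [32.1 -9.8 96. ] cmd-meas [ 0.9 -5.5 -2.5] rot err [ 0.09 -0.3  -0.11] F [ 0.2  0.5 -0.6] gap 85.3 oh 72.6
t 4.35 meas [600.7  14.3 121.5] board [32.1 -9.8 95.9] cmd-meas [ 1.  -5.5 -2.4] rot err [ 0.09 -0.31 -0.11] F [-0.1  0.2  0.3] gap 85.3 oh 72.6
```

```bash
cat >> plan.py <<'E'
def sync():
    s=r.sense();pickle.dump((np.array(s["tool_pos"]),R.from_euler("xyz",s["tcp_rot"],degrees=True).as_matrix()),open("cmd.pkl","wb"))
E
python3 - <<'E'
from plan import *
sync();plan((bw(33,-15.5,93),rb(),10))
E
```

```text
10 x [0.0009, 0.0029, -0.0057, -0.0016, 0.0054, 0.0019]
```

Call:
arm_command --pt "0.001 0.003 -0.0057 -0.0016 0.0054 0.0019" --pt "0.001 0.003 -0.0057 -0.0016 0.0054 0.0019" --pt "0.001 0.003 -0.0057 -0.0016 0.0054 0.0019" --pt "0.001 0.003 -0.0057 -0.0016 0.0054 0.0019" --pt "0.001 0.003 -0.0057 -0.0016 0.0054 0.0019" --pt "0.001 0.003 -0.0057 -0.0016 0.0054 0.0019" --pt "0.001 0.003 -0.0057 -0.0016 0.0054 0.0019" --pt "0.001 0.003 -0.0057 -0.0016 0.0054 0.0019" --pt "0.001 0.003 -0.0057 -0.0016 0.0054 0.0019" --pt "0.001 0.003 -0.0057 -0.0016 0.0054 0.0019" --jaw 1 --force 30

```text
time: 5.6
tool_pos: [601.3, 9.0, 117.4]
tcp_rot: [-85.0, 0.1, 0.6]
ft_force: [0.1, -2.4, 1.0]
finger_gap: 59.5
```

Run:
```python
from plan import *
rep(); snap(4,("side",)); rep()
crop("pics/side4.png","pics/s6.png",220,150,330,240,7)
```

```text
t 5.6 meas [601.3   9.  117.4] board [ 32.7 -15.5  92.3] cmd-meas [ 0.3 -0.1  0.7] rot err [0.01 0.   0.06] F [ 0.1 -2.4  1. ] gap 59.5 oh 72.6
t 5.65 meas [601.4   9.  117.4] board [ 32.7 -15.5  92.3] cmd-meas [ 0.3 -0.1  0.7] rot err [0.   0.   0.06] F [ 0.2 -1.7  1.3] gap 59.4 oh 72.6
```

View pics/s6.png

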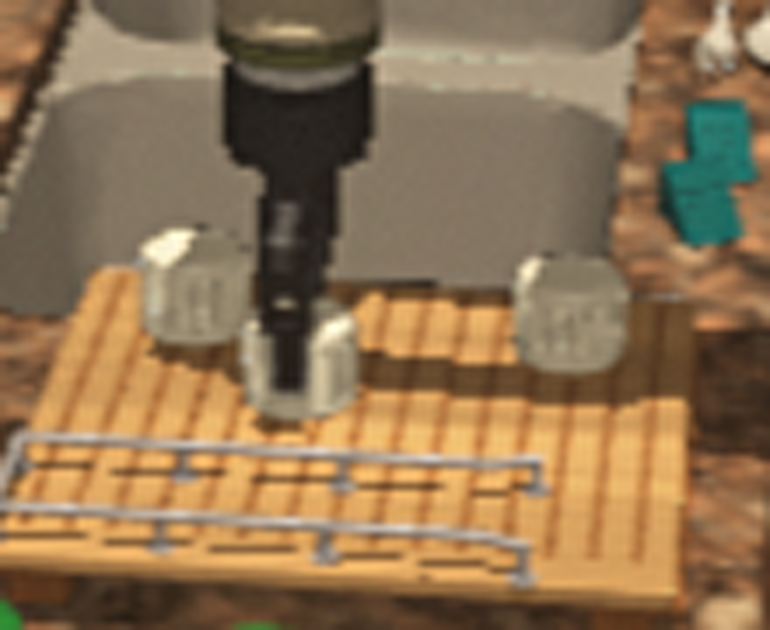

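Gripped, with a gap of 59.5. In the crop the fingertip at (290,388) is only about 16 mm above the deck, so it would foul the 21 mm wires in the lane. I'll regrip 12 mm higher and 3 mm nearer in x.

Call:
arm_command --pt "0 0 0 0 0 0" --pt "0 0 0 0 0 0" --pt "0 0 0 0 0 0" --pt "-0.003 -0.012 0 0 0 0" --pt "-0.003 -0.012 0 0 0 0" --pt "-0.003 -0.012 0 0 0 0" --pt "-0.003 -0.012 0 0 0 0" --pt "-0.003 -0.012 0 0 0 0" --pt "-0.003 -0.012 0 0 0 0" --pt "-0.003 -0.012 0 0 0 0" --jaw -1

```text
time: 6.9
tool_pos: [598.3, 7.9, 129.2]
tcp_rot: [-85.0, 0.1, 0.6]
ft_force: [0.1, 0.3, 0.0]
finger_gap: 85.2
```

Call:
arm_command --pt "0 0 0 0 0 0" --pt "0 0 0 0 0 0" --pt "0 0 0 0 0 0" --pt "0 0 0 0 0 0" --pt "0 0 0 0 0 0" --pt "0 0 0 0 0 0" --pt "0 0 0 0 0 0" --pt "0 0 0 0 0 0" --pt "0 0 0 0 0 0" --pt "0 0 0 0 0 0" --jaw 1

```text
time: 8.15
tool_pos: [598.6, 7.9, 129.5]
tcp_rot: [-85.0, 0.0, 0.6]
ft_force: [0.1, -1.4, 3.9]
finger_gap: 58.7
```

Run:
```python
from plan import *
sync();rep(); snap(5,("side",))
crop("pics/side5.png","pics/s7.png",220,150,330,240,7)
P=wb(r.sense()["tool_pos"])
plan((bw(P[0],P[1],P[2]+50),rb(),3),(bw(95,115,P[2]+50),rb(),4),(bw(95,115,P[2]+12),rb(),3))
```

```text
t 8.15 meas [598.6   7.9 129.5] board [ 29.9 -15.5 104.5] cmd-meas [0. 0. 0.] rot err [0. 0. 0.] F [ 0.1 -1.4  3.9] gap 58.7 oh 72.6
3 x [-0.0001, -0.05, -0.0, -0.0, -0.0001, -0.0007]
4 x [0.0651, -0.05, 0.1305, -0.0, -0.0001, -0.0007]
3 x [0.0651, -0.012, 0.1305, -0.0, -0.0001, -0.0007]
```

View pics/s7.png

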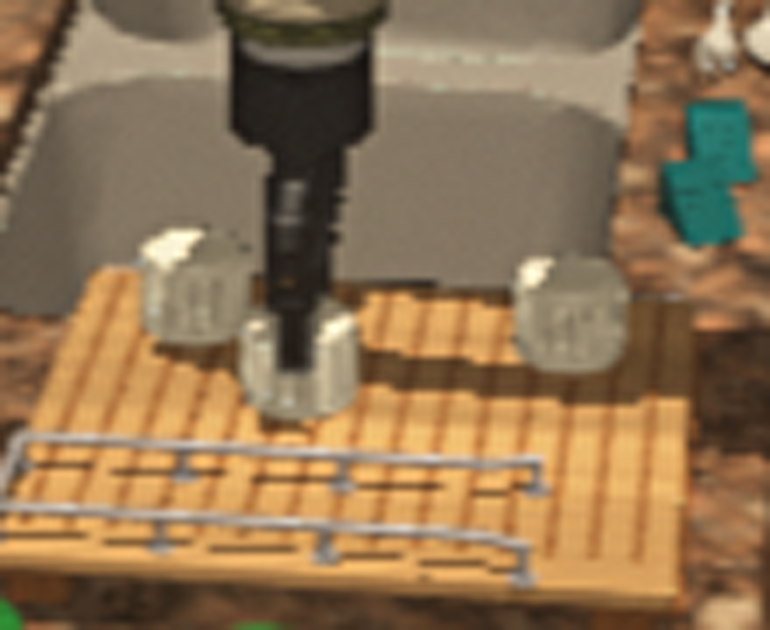

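Call:
arm_command --pt "0 -0.02 0 0 0 0" --pt "0 -0.045 0 0 0 0" --pt "0.01 -0.05 0.02 0 0 0" --pt "0.03 -0.05 0.055 0 0 0" --pt "0.055 -0.05 0.09 0 0 0" --pt "0.075 -0.05 0.12 0 0 0" --pt "0.08 -0.05 0.1305 0 0 0" --pt "0.08 -0.04 0.1305 0 0 0" --pt "0.08 -0.03 0.1305 0 0 0" --pt "0.08 -0.03 0.1305 0 0 0"

```text
time: 9.45
tool_pos: [675.5, 135.1, 168.1]
tcp_rot: [-85.0, 0.3, 0.6]
ft_force: [-0.3, -0.1, -1.4]
finger_gap: 59.3
```

Run:
```python
from plan import *
rep(); snap(6)
crop("pics/side6.png","pics/s8.png",210,170,320,240,7)
crop("pics/top6.png","pics/t8.png",210,140,330,240,6)
```

```text
t 9.45 meas [675.5 135.1 168.1] board [108.3 113.8 131.9] cmd-meas [-13.3   2.4 -15.3] rot err [-0.02  0.08  0.29] F [-0.3 -0.1 -1.4] gap 59.3 oh 72.6
```

View pics/s8.png

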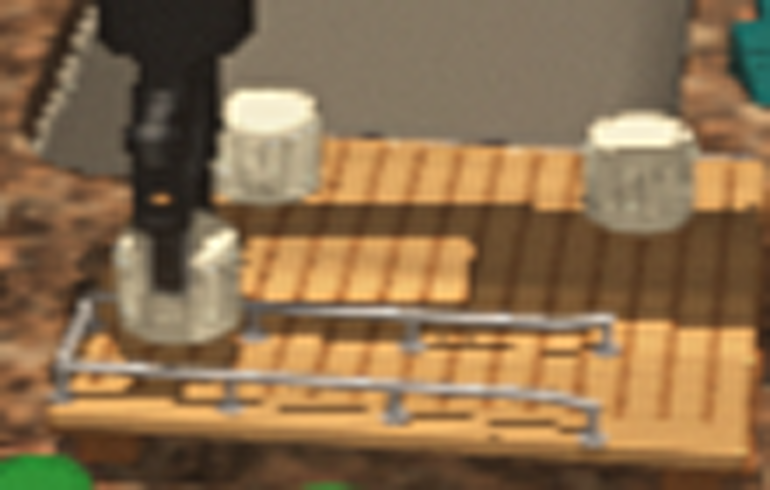

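View pics/t8.png

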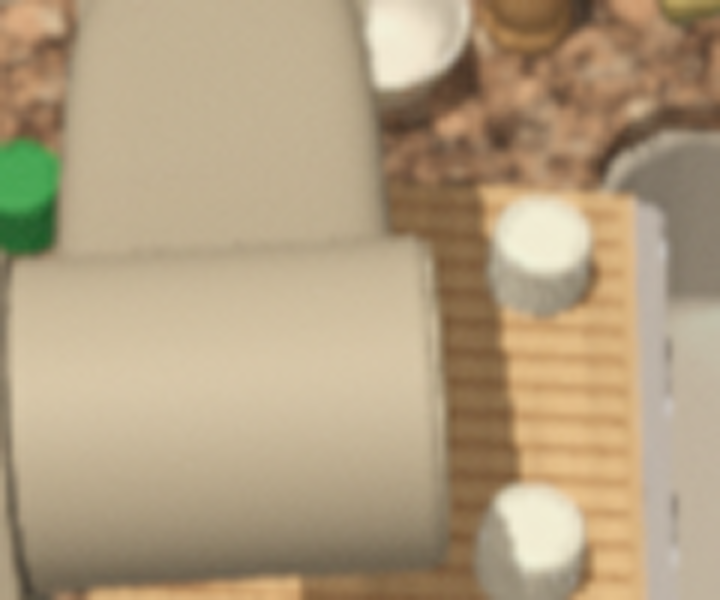

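Run:
```python
from plan import *
sync();rep(); 
plan((bw(108,115,131),rb(),2),(bw(108,115,106),rb(),8))
```

```text
t 9.55 meas [676.5 135.3 170. ] board [109.3 114.1 133.7] cmd-meas [0. 0. 0.] rot err [0. 0. 0.] F [-0.7  0.  -0.9] gap 58.7 oh 72.6
2 x [-0.0013, 0.0027, 0.0009, 0.0001, -0.0012, -0.0022]
8 x [-0.0012, 0.0277, 0.0009, 0.0001, -0.0012, -0.0022]
```

Call:
arm_command --pt "-0.001 0.003 0.001 0 -0.001 -0.002" --pt "-0.001 0.006 0.001 0 -0.001 -0.002" --pt "-0.001 0.01 0.001 0 -0.001 -0.002" --pt "-0.001 0.014 0.001 0 -0.001 -0.002" --pt "-0.001 0.018 0.001 0 -0.001 -0.002" --pt "-0.001 0.022 0.001 0 -0.001 -0.002" --pt "-0.001 0.025 0.001 0 -0.001 -0.002" --pt "-0.001 0.0275 0.001 0 -0.001 -0.002" --pt "-0.001 0.0275 0.001 0 -0.001 -0.002" --pt "-0.001 0.0275 0.001 0 -0.001 -0.002"

```text
time: 10.8
tool_pos: [676.0, 139.6, 143.3]
tcp_rot: [-85.0, -0.1, 0.7]
ft_force: [0.9, 0.3, -1.6]
finger_gap: 58.8
```

Run:
```python
from plan import *
rep();r.snapshot("side"); rep()
```

```text
t 10.8 meas [676.  139.6 143.3] board [108.8 116.  106.8] cmd-meas [-0.8 -0.9 -0.9] rot err [ 0.01 -0.05 -0.06] F [ 0.9  0.3 -1.6] gap 58.8 oh 72.6
t 10.85 meas [676.1 139.6 143.4] board [108.9 116.1 106.9] cmd-meas [-0.8 -1.  -1. ] rot err [ 0.01 -0.05 -0.07] F [-0.7 -0.7 -1.9] gap 58.8 oh 72.6
```

Call:
arm_command --pt "0 0.001 -0.001 0 0 0" --pt "0 0.002 -0.001 0 0 0" --pt "0.004 0.0025 -0.001 0 0 0" --pt "0.008 0.0025 -0.001 0 0 0" --pt "0.011 0.0025 -0.001 0 0 0" --pt "0.014 0.0025 -0.001 0 0 0" --pt "0.016 0.0025 -0.001 0 0 0" --pt "0.018 0.0025 -0.001 0 0 0" --pt "0.019 0.0025 -0.001 0 0 0" --pt "0.02 0.0025 -0.001 0 0 0"

```text
time: 12.1
tool_pos: [694.6, 139.0, 141.1]
tcp_rot: [-85.0, 0.2, 0.7]
ft_force: [-15.6, -1.9, 14.2]
finger_gap: 58.7
```

Run:
```python
from plan import *
rep();snap(7); rep()
crop("pics/side7.png","pics/s9.png",210,170,320,240,7)
```

```text
t 12.1 meas [694.6 139.  141.1] board [127.4 115.1 104.7] cmd-meas [-19.4  -0.4   1.4] rot err [-0.01 -0.06  0.18] F [-15.6  -1.9  14.2] gap 58.7 oh 72.6
t 12.2 meas [694.6 139.1 141. ] board [127.4 115.1 104.6] cmd-meas [-19.3  -0.5   1.4] rot err [-0.01 -0.07  0.18] F [-14.5  -2.5  13.6] gap 59.0 oh 72.6
```

View pics/s9.png

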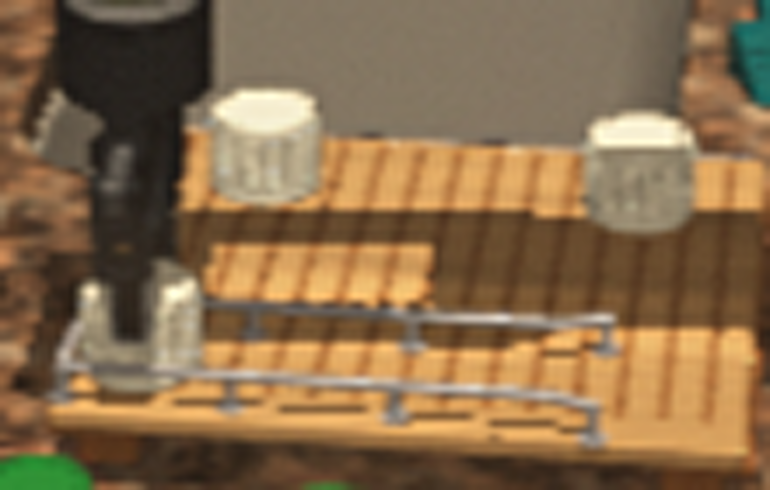

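Ramekin A has touched the stop, with Fx at about -15 N. I release it, lift, and go to B.

Run:
```python
from plan import *
sync();P=wb(r.sense()["tool_pos"])
plan((P*0+bw(P[0],P[1],P[2]),rb(),5),(bw(P[0],P[1],P[2]+60),rb(),5))
print("next")
plan((bw(98.5,-93,165),rb(),5),(bw(98.5,-93,104.5),rb(),5))
```

```text
5 x [0.0, -0.0, 0.0, 0.0001, 0.0011, -0.0032]
5 x [-0.0002, -0.06, -0.0, 0.0001, 0.0011, -0.0032]
next
5 x [-0.0288, -0.0004, -0.2081, -0.0, 0.0, 0.0]
5 x [-0.0289, 0.0601, -0.2081, -0.0, 0.0, 0.0]
```

Call:
arm_command --pt "0 0 0 0 0 0" --pt "0 0 0 0 0 0" --pt "0 0 0 0 0 0" --pt "0 0 0 0 0 0" --pt "0 0 0 0 0 0" --pt "0 -0.01 0 0 0 0" --pt "0 -0.025 0 0 0 0" --pt "0 -0.045 0 0 0 0" --pt "0 -0.06 0 0 0 0" --pt "0 -0.06 0 0 0 0" --jaw -1

```text
time: 13.45
tool_pos: [697.2, 133.7, 203.5]
tcp_rot: [-85.0, -0.3, 0.7]
ft_force: [0.5, -0.4, -0.2]
finger_gap: 85.5
```

Run:
```python
from plan import *
r.snapshot("side");sync();rep()
plan((bw(98.5,-93,165),rb(),5),(bw(98.5,-93,104.5),rb(),5))
```

```text
t 13.5 meas [696.5 133.7 201.8] board [129.2 115.1 165.6] cmd-meas [0. 0. 0.] rot err [0. 0. 0.] F [-0.3 -0.2 -0.5] gap 85.0 oh 72.6
5 x [-0.0309, 0.0004, -0.2081, -0.0002, 0.0009, 0.003]
5 x [-0.0311, 0.0609, -0.2081, -0.0002, 0.0009, 0.003]
```

Call:
arm_command --pt "-0.005 0 -0.04 0 0.001 0.003" --pt "-0.014 0 -0.09 0 0.001 0.003" --pt "-0.022 0 -0.145 0 0.001 0.003" --pt "-0.029 0 -0.19 0 0.001 0.003" --pt "-0.031 0.0 -0.208 0 0.001 0.003" --pt "-0.031 0.0 -0.208 0 0.001 0.003" --pt "-0.031 0.02 -0.208 0 0.001 0.003" --pt "-0.031 0.04 -0.208 0 0.001 0.003" --pt "-0.031 0.054 -0.208 0 0.001 0.003" --pt "-0.031 0.06 -0.208 0 0.001 0.003"

```text
time: 14.75
tool_pos: [666.5, -67.5, 120.1]
tcp_rot: [-85.0, 0.3, 0.7]
ft_force: [-0.5, -1.3, 0.1]
finger_gap: 85.7
```

Run:
```python
from plan import *
r.snapshot("side");snap(8);rep()
crop("pics/side8.png","pics/s10.png",210,155,320,240,7)
sync();plan((bw(98.5,-93,104.5),rb(),5))
```

```text
t 14.9 meas [667.4 -68.3 122.2] board [ 97.9 -92.8 103.9] cmd-meas [ 0.7 -0.3  0.7] rot err [ 0.01 -0.01  0.15] F [0.  0.5 0.7] gap 85.5 oh 72.6
5 x [0.0006, -0.0006, -0.0002, -0.0002, 0.0001, -0.0026]
```

View pics/s10.png

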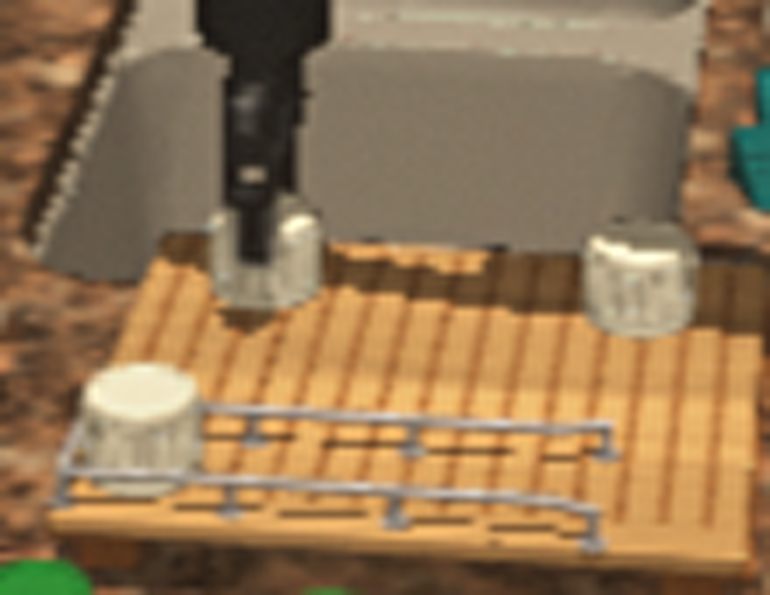

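A stands in the lane against the stop, at (140,430). The fingers straddle B but sit about 5 mm too far in x. I shift and close.

Call:
arm_command --pt "-0.003 0 0 0 0 -0.002" --pt "-0.004 0 0 0 0 -0.002" --pt "-0.004 0 0 0 0 -0.002" --pt "-0.004 0 0 0 0 -0.002" --pt "-0.004 0 0 0 0 -0.002" --pt "-0.004 0 0 0 0 -0.002" --pt "-0.004 0 0 0 0 -0.002" --pt "-0.004 0 0 0 0 -0.002" --pt "-0.004 0 0 0 0 -0.002" --pt "-0.004 0 0 0 0 -0.002" --jaw 1

```text
time: 16.15
tool_pos: [663.9, -68.9, 123.6]
tcp_rot: [-85.0, -0.1, 0.6]
ft_force: [-1.3, -0.9, 6.3]
finger_gap: 58.8
```

Run:
```python
from plan import *
sync();rep();P=wb(r.sense()["tool_pos"]);z=P[2]
plan((bw(P[0],P[1],z+45),rb(),5),(bw(47,115,z+45),rb(),5))
```

```text
t 16.15 meas [663.9 -68.9 123.6] board [ 94.4 -93.2 105.3] cmd-meas [0. 0. 0.] rot err [0. 0. 0.] F [-1.3 -0.9  6.3] gap 58.8 oh 72.6
5 x [0.0, -0.045, -0.0, 0.0004, -0.0002, 0.0011]
5 x [-0.0473, -0.0451, 0.2082, 0.0004, -0.0002, 0.0011]
```

Call:
arm_command --pt "0 -0.02 0 0 0 0" --pt "0 -0.042 0 0 0 0" --pt "-0.008 -0.045 0.03 0 0 0" --pt "-0.02 -0.045 0.08 0 0 0" --pt "-0.032 -0.045 0.13 0 0 0" --pt "-0.04 -0.045 0.175 0 0 0.001" --pt "-0.0423 -0.045 0.2 0 0 0.001" --pt "-0.0423 -0.045 0.208 0 0 0.001" --pt "-0.0423 -0.045 0.2082 0 0 0.001" --pt "-0.0423 -0.045 0.2082 0 0 0.001"

```text
time: 17.4
tool_pos: [619.2, 133.3, 185.6]
tcp_rot: [-85.0, 0.1, 0.6]
ft_force: [-0.0, -0.1, -2.5]
finger_gap: 58.7
```

Run:
```python
from plan import *
snap(9,("side",));rep();sync()
plan((bw(52,115,150),rb(),1),(bw(52,115,107.5),rb(),5))
crop("pics/side9.png","pics/s11.png",210,155,320,240,7)
```

```text
t 17.45 meas [619.1 133.2 185.5] board [ 51.9 114.  149.3] cmd-meas [-4.8  0.9  1.1] rot err [-0.01  0.08  0.07] F [-0.2 -0.5 -1.8] gap 59.2 oh 72.6
1 x [0.0001, -0.0007, 0.001, 0.0002, -0.0014, -0.0011]
5 x [0.0002, 0.0418, 0.001, 0.0002, -0.0014, -0.0011]
```

View pics/s11.png

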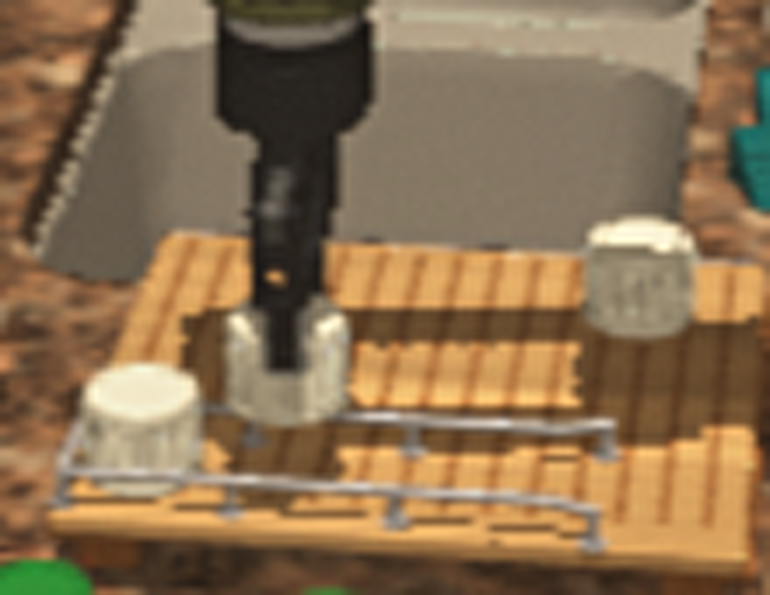

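B is held at (288,360) above the lane, clear of A. I lower it.

Call:
arm_command --pt "0 0.008 0.001 0 -0.001 -0.001" --pt "0 0.016 0.001 0 -0.001 -0.001" --pt "0 0.023 0.001 0 -0.001 -0.001" --pt "0 0.029 0.001 0 -0.001 -0.001" --pt "0 0.034 0.001 0 -0.001 -0.001" --pt "0 0.038 0.001 0 -0.001 -0.001" --pt "0 0.041 0.001 0 -0.001 -0.001" --pt "0 0.043 0.001 0 -0.001 -0.001" --pt "0 0.0445 0.001 0 -0.001 -0.001" --pt "0 0.0445 0.001 0 -0.001 -0.001"

```text
time: 18.7
tool_pos: [619.0, 139.3, 141.9]
tcp_rot: [-85.0, -0.0, 0.7]
ft_force: [-2.0, 0.2, 3.1]
finger_gap: 58.8
```

Call:
arm_command --pt "0.004 0 0 0 0 0" --pt "0.008 0 0 0 0 0" --pt "0.011 0 0 0 0 0" --pt "0.013 0 0 0 0 0" --pt "0.014 0 0 0 0 0" --pt "0.015 0 0 0 0 0" --pt "0.016 0 0 0 0 0" --pt "0.017 0 0 0 0 0" --pt "0.018 0 0 0 0 0" --pt "0.019 0 0 0 0 0"

```text
time: 19.95
tool_pos: [633.5, 139.6, 141.8]
tcp_rot: [-85.0, 0.7, 0.8]
ft_force: [-39.3, -5.3, 31.7]
finger_gap: 59.0
```

Run:
```python
from plan import *
rep();snap(10,("side",));rep();sync()
crop("pics/side10.png","pics/s12.png",210,155,320,240,7)
```

```text
t 19.95 meas [633.5 139.6 141.8] board [ 66.3 116.4 105.3] cmd-meas [-14.2  -1.8   2.1] rot err [-0.02 -0.08  0.7 ] F [-39.3  -5.3  31.7] gap 59.0 oh 72.6
t 20.0 meas [633.5 139.6 141.8] board [ 66.3 116.5 105.3] cmd-meas [-14.2  -1.8   2.1] rot err [-0.02 -0.09  0.7 ] F [-36.3  -5.7  29.4] gap 58.8 oh 72.6
```

View pics/s12.png

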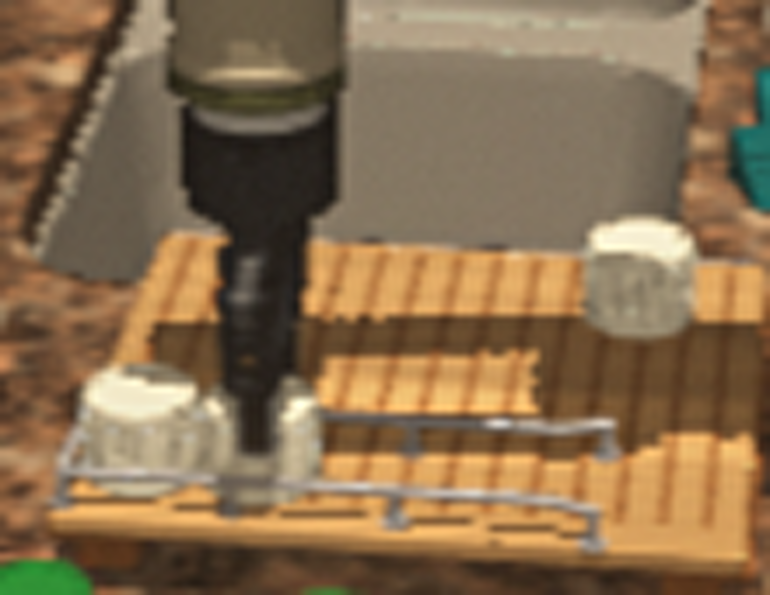

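Call:
arm_command --pt "-0.003 0 0 0 0 0" --pt "-0.004 0 0 0 0 0" --pt "-0.004 0 0 0 0 0" --pt "-0.004 0 0 0 0 0" --pt "-0.004 0 0 0 0 0" --pt "-0.004 -0.01 0 0 0 0" --pt "-0.004 -0.025 0 0 0 0" --pt "-0.004 -0.045 0 0 0 0" --pt "-0.004 -0.06 0 0 0 0" --pt "-0.004 -0.06 0 0 0 0" --jaw -1

```text
time: 21.25
tool_pos: [635.1, 134.2, 203.8]
tcp_rot: [-85.0, -0.2, 0.7]
ft_force: [-0.5, -0.3, 0.2]
finger_gap: 85.3
```

Run:
```python
from plan import *
r.snapshot("side");sync();rep();snap(11)
crop("pics/side11.png","pics/s13.png",210,155,320,240,7)
plan((bw(-109,-85,165),rb(),5),(bw(-109,-85,104.5),rb(),5))
```

```text
t 21.3 meas [634.4 134.2 202.2] board [ 67.2 116.3 165.9] cmd-meas [0. 0. 0.] rot err [0. 0. 0.] F [-0.8  0.8 -1.2] gap 85.3 oh 72.6
5 x [-0.1764, 0.0005, -0.2011, -0.0003, 0.001, 0.002]
5 x [-0.1765, 0.061, -0.2012, -0.0003, 0.001, 0.002]
```

View pics/s13.png

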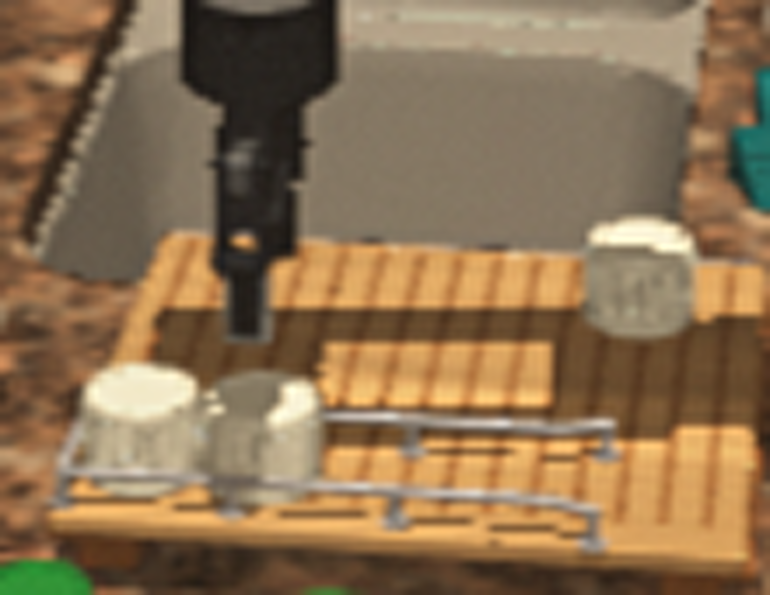

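A at (140,430) and B at (265,440) stand together in the lane. C at (640,278) hasn't moved, so it's next.

Call:
arm_command --pt "-0.035 0 -0.04 0 0.001 0.002" --pt "-0.075 0 -0.085 0 0.001 0.002" --pt "-0.115 0 -0.13 0 0.001 0.002" --pt "-0.15 0 -0.17 0 0.001 0.002" --pt "-0.17 0 -0.193 0 0.001 0.002" --pt "-0.1765 0.005 -0.201 0 0.001 0.002" --pt "-0.1765 0.02 -0.201 0 0.001 0.002" --pt "-0.1765 0.035 -0.201 0 0.001 0.002" --pt "-0.1765 0.045 -0.201 0 0.001 0.002" --pt "-0.1765 0.048 -0.201 0 0.001 0.002"

```text
time: 22.65
tool_pos: [459.3, -63.1, 134.3]
tcp_rot: [-85.0, 0.2, 0.7]
ft_force: [0.1, 0.0, 0.0]
finger_gap: 85.1
```

Run:
```python
from plan import *
r.snapshot("side");snap(12);sync();rep()
crop("pics/side12.png","pics/s14.png",210,155,320,240,7)
plan((bw(-109,-85,104.5),rb(),5))
```

```text
t 22.8 meas [459.9 -63.7 135.6] board [-109.5  -84.7  116.7] cmd-meas [0. 0. 0.] rot err [0. 0. 0.] F [ 0.6 -1.4 -0.4] gap 85.3 oh 72.6
5 x [0.0006, 0.0122, -0.0003, -0.0001, 0.0003, -0.0023]
```

View pics/s14.png

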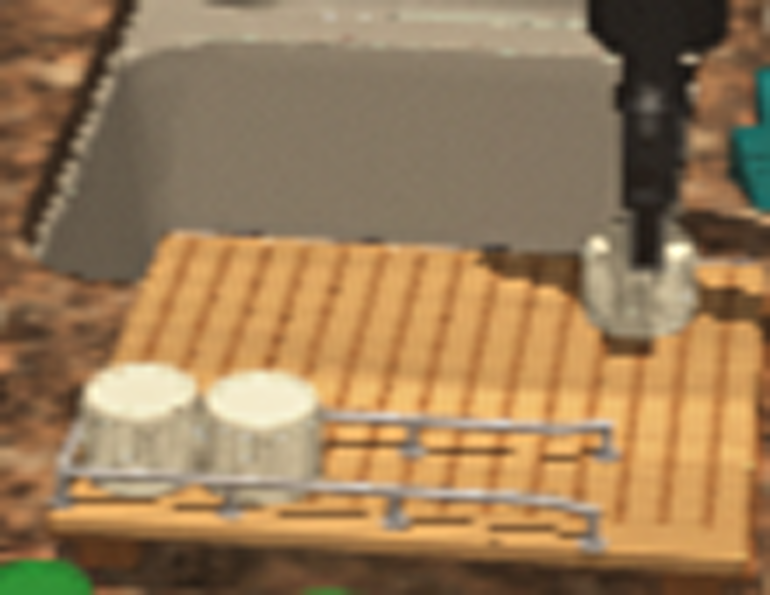

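Call:
arm_command --pt "0.002 0.006 0 0 0 -0.002" --pt "0.003 0.012 0 0 0 -0.002" --pt "0.003 0.012 0 0 0 -0.002" --pt "0.003 0.012 0 0 0 -0.002" --pt "0.003 0.012 0 0 0 -0.002" --pt "0.003 0.012 0 0 0 -0.002" --pt "0.003 0.012 0 0 0 -0.002" --pt "0.003 0.012 0 0 0 -0.002" --pt "0.003 0.012 0 0 0 -0.002" --pt "0.003 0.012 0 0 0 -0.002" --jaw 1

```text
time: 24.05
tool_pos: [463.8, -63.0, 125.0]
tcp_rot: [-85.0, -0.1, 0.6]
ft_force: [-2.1, 0.2, 10.3]
finger_gap: 59.1
```

Run:
```python
from plan import *
sync();rep();P=wb(r.sense()["tool_pos"]);z=P[2]
plan((bw(P[0],P[1],z+45),rb(),5),(bw(-8,115,z+45),rb(),5))
```

```text
t 24.05 meas [463.8 -63.  125. ] board [-105.6  -85.   106. ] cmd-meas [0. 0. 0.] rot err [0. 0. 0.] F [-2.1  0.2 10.3] gap 59.1 oh 72.6
5 x [0.0001, -0.045, -0.0, 0.0003, 0.0001, 0.0024]
5 x [0.0978, -0.0448, 0.2, 0.0003, 0.0001, 0.0024]
```

Call:
arm_command --pt "0 -0.02 0 0 0 0" --pt "0 -0.042 0 0 0 0" --pt "0.015 -0.045 0.03 0 0 0.002" --pt "0.04 -0.045 0.08 0 0 0.002" --pt "0.065 -0.045 0.13 0 0 0.002" --pt "0.087 -0.045 0.175 0 0 0.002" --pt "0.0955 -0.045 0.195 0 0 0.002" --pt "0.098 -0.045 0.2 0 0 0.002" --pt "0.098 -0.045 0.2 0 0 0.002" --pt "0.098 -0.045 0.2 0 0 0.002"

```text
time: 25.3
tool_pos: [558.1, 132.2, 185.6]
tcp_rot: [-85.0, 0.2, 0.6]
ft_force: [-0.2, 0.8, -1.3]
finger_gap: 58.6
```

Run:
```python
from plan import *
snap(13,("side",));rep();sync()
plan((bw(-9,115.5,150),rb(),1),(bw(-9,115.5,106.5),rb(),5))
crop("pics/side13.png","pics/s15.png",210,155,320,240,7)
```

```text
t 25.35 meas [558.2 132.3 185.7] board [ -9.1 113.8 149.6] cmd-meas [1.1 1.1 1.5] rot err [-0.01  0.1   0.14] F [ 0.1 -0.4 -0.6] gap 58.8 oh 72.6
1 x [0.0001, -0.0004, 0.0017, 0.0002, -0.0016, -0.0025]
5 x [0.0002, 0.0431, 0.0017, 0.0002, -0.0016, -0.0025]
```

View pics/s15.png

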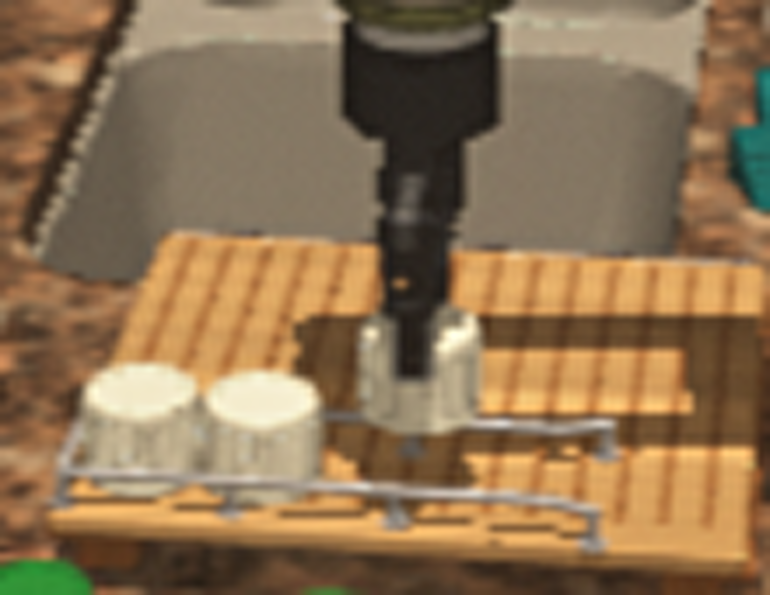

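C is held at (420,370), short of B. I lower it, then nudge it forward.

Call:
arm_command --pt "0 0.008 0.0015 0 -0.001 -0.002" --pt "0 0.016 0.0015 0 -0.001 -0.002" --pt "0 0.023 0.0015 0 -0.001 -0.002" --pt "0 0.029 0.0015 0 -0.001 -0.002" --pt "0 0.034 0.0015 0 -0.001 -0.002" --pt "0 0.038 0.0015 0 -0.001 -0.002" --pt "0 0.041 0.0015 0 -0.001 -0.002" --pt "0 0.043 0.0015 0 -0.001 -0.002" --pt "0 0.044 0.0015 0 -0.001 -0.002" --pt "0 0.044 0.0015 0 -0.001 -0.002"

```text
time: 26.6
tool_pos: [558.6, 138.9, 142.9]
tcp_rot: [-85.0, -0.0, 0.7]
ft_force: [-2.2, -0.5, 2.8]
finger_gap: 58.6
```

Call:
arm_command --pt "0.004 0 0 0 0 0" --pt "0.007 0 0 0 0 0" --pt "0.01 0 0 0 0 0" --pt "0.012 0 0 0 0 0" --pt "0.013 0 0 0 0 0" --pt "0.014 0 0 0 0 0" --pt "0.015 0 0 0 0 0" --pt "0.016 0 0 0 0 0" --pt "0.016 0 0 0 0 0" --pt "0.016 0 0 0 0 0"

```text
time: 27.85
tool_pos: [574.7, 139.2, 142.8]
tcp_rot: [-85.0, -0.0, 0.7]
ft_force: [-4.9, -0.6, 5.8]
finger_gap: 58.5
```

Run:
```python
from plan import *
rep();snap(14,("side",));sync()
crop("pics/side14.png","pics/s16.png",210,155,320,240,7)
```

```text
t 27.85 meas [574.7 139.2 142.8] board [  7.5 116.7 106.3] cmd-meas [-16.5  -1.4   0.1] rot err [ 0.02 -0.06 -0.02] F [-4.9 -0.6  5.8] gap 58.5 oh 72.6
```

View pics/s16.png

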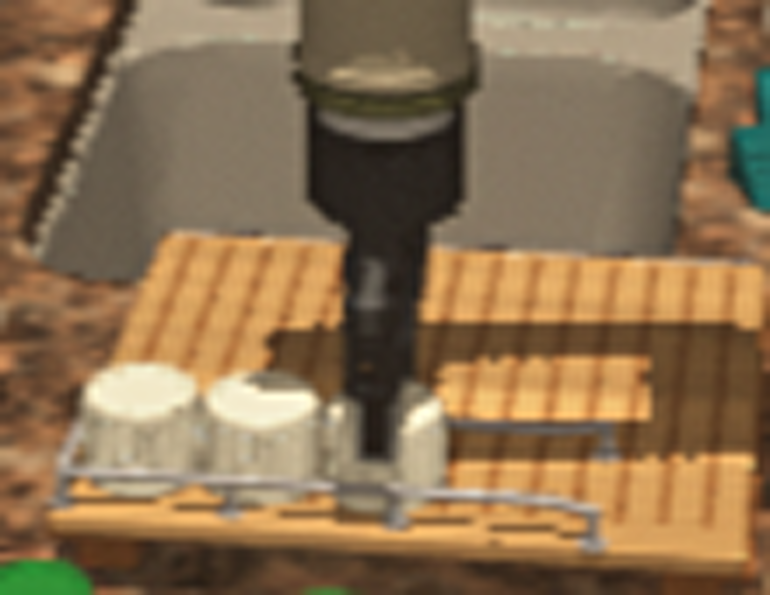

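Call:
arm_command --pt "0.001 0 0 0 0 0" --pt "0.002 0 0 0 0 0" --pt "0.003 0 0 0 0 0" --pt "0.004 0 0 0 0 0" --pt "0.004 0 0 0 0 0" --pt "0.004 0 0 0 0 0" --pt "0.004 0 0 0 0 0" --pt "0.004 0 0 0 0 0" --pt "0.004 0 0 0 0 0" --pt "0.004 0 0 0 0 0"

```text
time: 29.15
tool_pos: [576.6, 139.2, 142.8]
tcp_rot: [-85.0, 0.3, 0.7]
ft_force: [-17.5, -2.9, 17.6]
finger_gap: 58.9
```

Run:
```python
from plan import *
rep()
```

```text
t 29.15 meas [576.6 139.2 142.8] board [  9.4 116.7 106.2] cmd-meas [-1.9 -0.   0. ] rot err [-0.02 -0.01  0.31] F [-17.5  -2.9  17.6] gap 58.9 oh 72.6
```

Contact at -17 N. I release, lift, and go over to chock L.

Call:
arm_command --pt "-0.002 0 0 0 0 0" --pt "-0.003 0 0 0 0 0" --pt "-0.003 0 0 0 0 0" --pt "-0.003 0 0 0 0 0" --pt "-0.003 0 0 0 0 0" --pt "-0.003 -0.01 0 0 0 0" --pt "-0.003 -0.025 0 0 0 0" --pt "-0.003 -0.045 0 0 0 0" --pt "-0.003 -0.06 0 0 0 0" --pt "-0.003 -0.06 0 0 0 0" --jaw -1

```text
time: 30.4
tool_pos: [576.7, 133.9, 204.7]
tcp_rot: [-85.0, -0.2, 0.7]
ft_force: [0.8, -0.0, -0.4]
finger_gap: 85.5
```

Run:
```python
from plan import *
r.snapshot("side");sync();rep()
plan((np.array([402.9,-247.7,170]),rw(-72),5))
```

```text
t 30.45 meas [576.  133.9 203.2] board [  8.7 116.7 166.8] cmd-meas [0. 0. 0.] rot err [0. 0. 0.] F [-0.1  0.3 -0.7] gap 85.5 oh 72.6
5 x [-0.1777, -0.0005, -0.3809, -0.0767, 1.2678, -0.0538]
```

Call:
arm_command --pt "-0.02 -0.005 -0.04 -0.01 0.15 -0.006" --pt "-0.045 -0.005 -0.095 -0.02 0.33 -0.014" --pt "-0.07 -0.005 -0.15 -0.03 0.5 -0.021" --pt "-0.095 -0.004 -0.205 -0.041 0.68 -0.029" --pt "-0.12 -0.003 -0.26 -0.052 0.86 -0.036" --pt "-0.145 -0.002 -0.31 -0.063 1.04 -0.044" --pt "-0.165 -0.001 -0.355 -0.071 1.18 -0.05" --pt "-0.175 -0.0005 -0.376 -0.0767 1.2678 -0.0538" --pt "-0.1777 -0.0005 -0.3809 -0.0767 1.2678 -0.0538" --pt "-0.1777 -0.0005 -0.3809 -0.0767 1.2678 -0.0538"

```text
time: 31.7
tool_pos: [402.2, -247.3, 168.8]
tcp_rot: [-90.1, 0.1, -71.9]
ft_force: [0.1, -0.2, -0.1]
finger_gap: 85.6
```

Run:
```python
from plan import *
r.snapshot("side");snap(15);sync();rep()
crop("pics/side15.png","pics/s17.png",210,145,350,240,5.5)
crop("pics/top15.png","pics/t17.png",210,140,400,280,4)
```

```text
t 31.85 meas [ 402.7 -246.9  169.2] board [-168.8 -263.6  166. ] cmd-meas [0. 0. 0.] rot err [0. 0. 0.] F [ 0.8 -0.   0.1] gap 85.5 oh 72.6
```

View pics/s17.png

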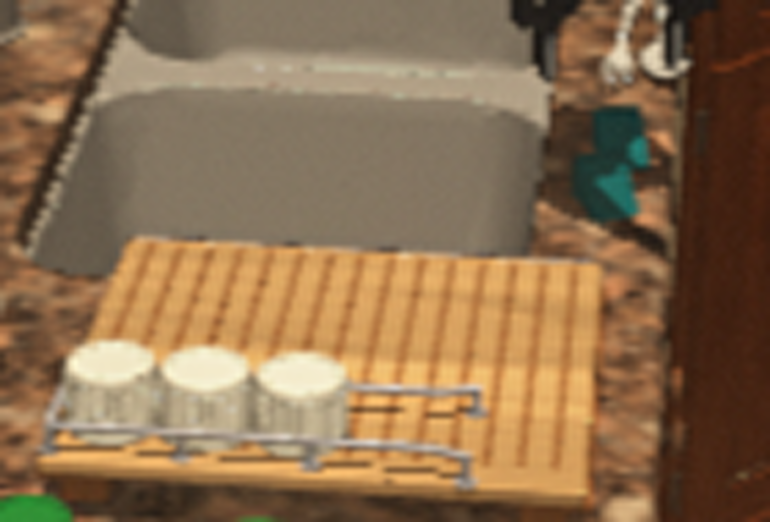

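View pics/t17.png

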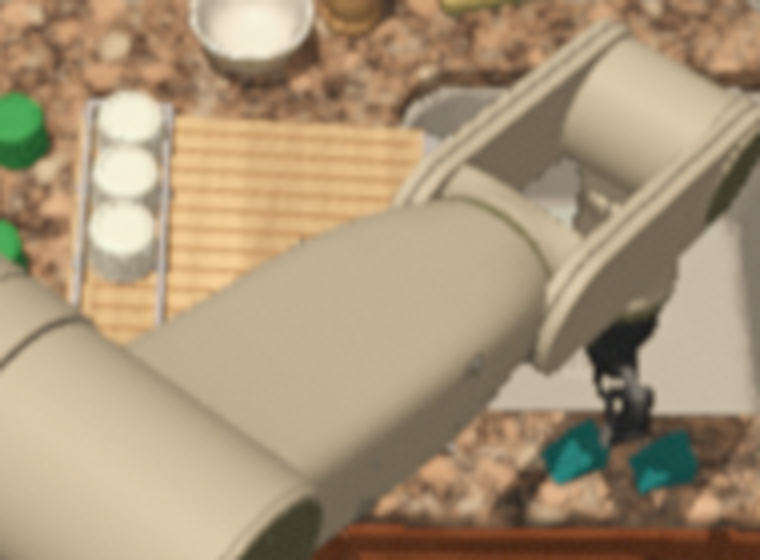

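Run:
```python
from plan import *
s=r.sense();Q=R.from_euler("xyz",s["tcp_rot"],degrees=True).as_matrix();P=np.array(s["tool_pos"])
for z in(-42,0,42):
  for y in(0,72): 
    X=P+Q@[0,y,z];print(z,y,np.round(X),"top",np.round((proj("top",X)-[210,140])*4),"side",np.round((proj("side",X)-[210,145])*5.5))
for X in((401,-242,0),(394.5,-313,0)): print(np.round((proj("top",X)-[210,140])*4),np.round((proj("side",X)-[210,145])*5.5))
```

```text
-42 0 [ 363. -260.  169.] top [618. 398.] side [670. -16.]
-42 72 [ 363. -260.   97.] top [607. 443.] side [664.  74.]
0 0 [ 403. -247.  169.] top [598. 354.] side [613. -10.]
0 72 [ 403. -247.   97.] top [588. 400.] side [609.  79.]
42 0 [ 443. -234.  169.] top [578. 311.] side [556.  -5.]
42 72 [ 442. -234.   97.] top [569. 358.] side [553.  85.]
[569. 459.] [605. 199.]
[653. 467.] [617. 153.]
```

Run:
```python
from h import *
crop("pics/top15.png","pics/t18.png",335,220,395,275,12)
crop("pics/side15.png","pics/s18.png",295,130,345,190,10)
```

```text
(no output)
```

View pics/t18.png

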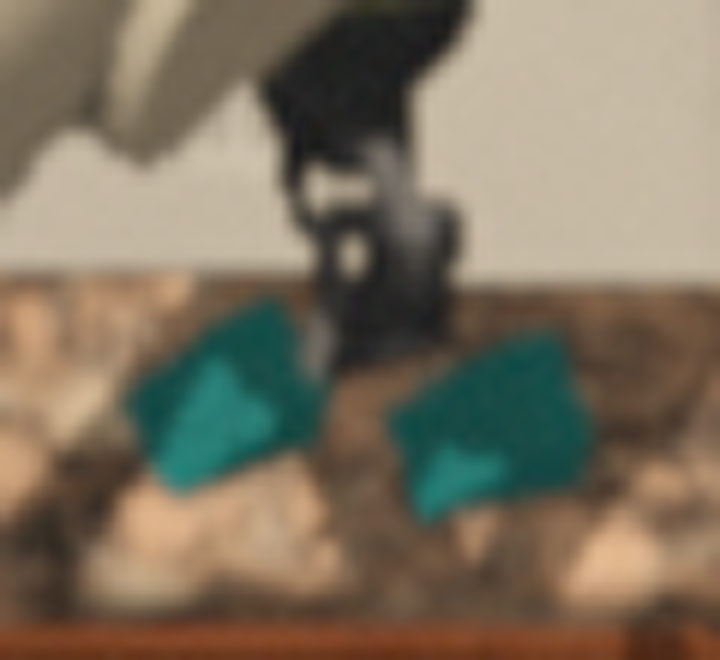

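View pics/s18.png

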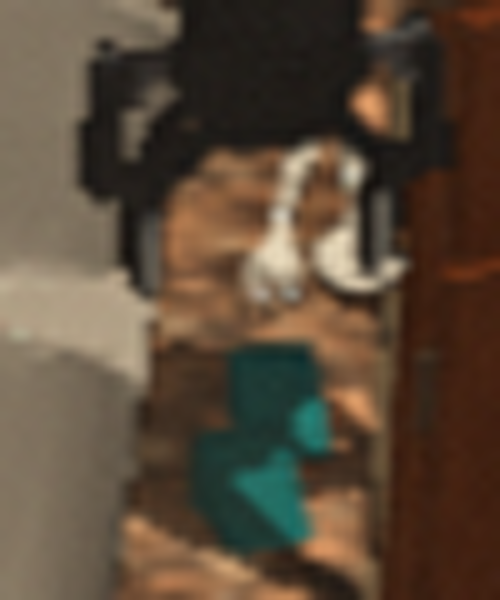

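Run:
```python
from plan import *
print(tri((332.5,156.5),(367.5,250)), tri((332.5,156.5),(365,250)))
s=r.sense();Q=R.from_euler("xyz",s["tcp_rot"],degrees=True).as_matrix();P=np.array(s["tool_pos"])
for z in(-57,-50,-42):
  for x in (-11,11):
   for y in(60,66,72): 
    X=P+Q@[x,y,z];print(x,y,z,np.round(X),"top",np.round((proj("top",X)-[335,220])*12),"side",np.round((proj("side",X)-[295,130])*10))
```

```text
(array([ 359.62680636, -276.46532782,  100.65629842]), [np.float64(4.129000057585858), np.float64(4.129000057585793)]) (array([ 358.78469693, -268.27725448,  104.13152709]), [np.float64(3.0402352145475784), np.float64(3.0402352145476774)])
-11 60 -57 [ 345. -254.  109.] top [309. 407.] side [404. 267.]
-11 66 -57 [ 345. -254.  103.] top [307. 418.] side [403. 280.]
-11 72 -57 [ 345. -254.   97.] top [304. 428.] side [402. 293.]
11 60 -57 [ 352. -275.  109.] top [387. 385.] side [387. 242.]
11 66 -57 [ 352. -275.  103.] top [384. 396.] side [387. 255.]
11 72 -57 [ 352. -275.   97.] top [381. 407.] side [386. 269.]
-11 60 -50 [ 352. -252.  109.] top [300. 384.] side [387. 268.]
-11 66 -50 [ 352. -252.  103.] top [297. 395.] side [386. 282.]
-11 72 -50 [ 352. -252.   97.] top [294. 406.] side [385. 295.]
11 60 -50 [ 359. -273.  109.] top [377. 363.] side [371. 244.]
11 66 -50 [ 358. -273.  103.] top [374. 374.] side [370. 257.]
11 72 -50 [ 358. -273.   97.] top [371. 385.] side [369. 270.]
-11 60 -42 [ 359. -249.  109.] top [288. 359.] side [367. 270.]
-11 66 -42 [ 359. -249.  103.] top [286. 370.] side [367. 284.]
-11 72 -42 [ 359. -249.   97.] top [283. 381.] side [366. 297.]
11 60 -42 [ 366. -270.  109.] top [365. 338.] side [352. 246.]
11 66 -42 [ 366. -270.  103.] top [363. 349.] side [351. 259.]
11 72 -42 [ 366. -270.   97.] top [360. 360.] side [350. 272.]
```

All three ramekins stand in a tight row in the lane. In the top crop the fingertip shows about 5 px right of the prediction, so I descend part way and recheck.

Call:
arm_command --pt "0 0.02 0 0 0 0" --pt "0 0.035 0 0 0 0" --pt "0 0.045 0 0 0 0" --pt "0 0.05 0 0 0 0" --pt "0 0.05 0 0 0 0" --pt "0 0.05 0 0 0 0" --pt "0 0.05 0 0 0 0" --pt "0 0.05 0 0 0 0" --pt "0 0.05 0 0 0 0" --pt "0 0.05 0 0 0 0"

```text
time: 33.1
tool_pos: [402.2, -247.8, 119.3]
tcp_rot: [-90.1, 0.0, -72.0]
ft_force: [1.0, 0.6, 0.1]
finger_gap: 85.2
```

Run:
```python
from plan import *
snap(16);sync();rep()
crop("pics/top16.png","pics/t19.png",335,220,395,275,12)
crop("pics/side16.png","pics/s19.png",295,130,345,190,10)
s=r.sense();Q=R.from_euler("xyz",s["tcp_rot"],degrees=True).as_matrix();P=np.array(s["tool_pos"])
for z in(-57,-42,42,57):
  for x in (-11,11):
   for y in(70,): 
    X=P+Q@[x,y,z];print(x,y,z,np.round(X),"top",np.round((proj("top",X)-[335,220])*12),"side",np.round((proj("side",X)-[295,130])*10))
```

```text
t 33.2 meas [ 402.2 -247.7  119.3] board [-169.3 -268.8  116.3] cmd-meas [0. 0. 0.] rot err [0. 0. 0.] F [ 0.2  0.4 -0.1] gap 84.9 oh 72.6
-11 70 -57 [ 344. -255.   49.] top [286. 514.] side [396. 398.]
11 70 -57 [ 351. -276.   49.] top [361. 493.] side [380. 373.]
-11 70 -42 [ 359. -250.   49.] top [266. 468.] side [360. 402.]
11 70 -42 [ 365. -271.   49.] top [341. 447.] side [345. 376.]
-11 70 42 [ 439. -224.   49.] top [155. 214.] side [159. 422.]
11 70 42 [ 445. -245.   49.] top [228. 194.] side [145. 396.]
-11 70 57 [ 453. -220.   49.] top [136. 170.] side [123. 426.]
11 70 57 [ 460. -241.   49.] top [209. 150.] side [110. 400.]
```

View pics/t19.png

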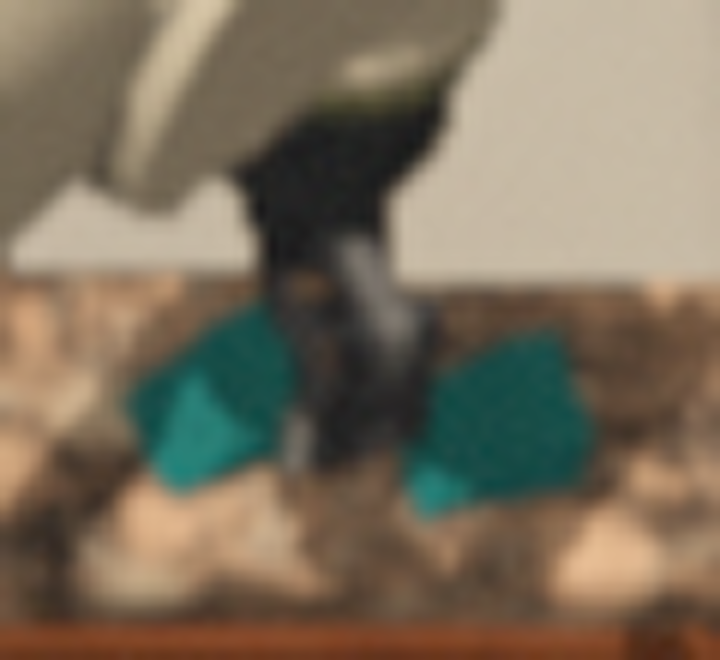

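View pics/s19.png

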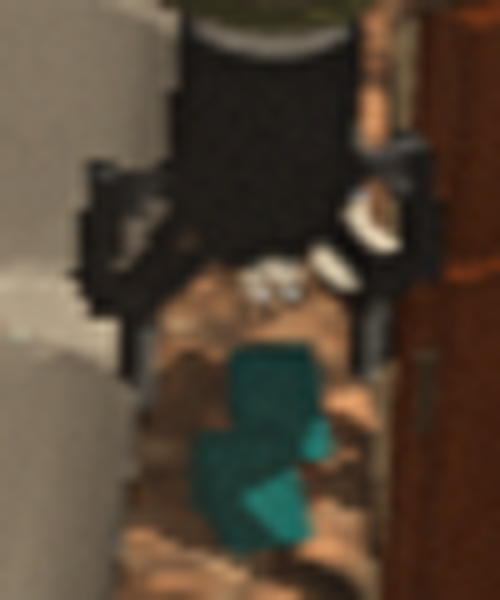

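Call:
arm_command --pt "0 0.015 0 0 0 0" --pt "0 0.03 0 0 0 0" --pt "0 0.04 0 0 0 0" --pt "0 0.043 0 0 0 0" --pt "0 0.043 0 0 0 0" --pt "0 0.043 0 0 0 0" --pt "0 0.043 0 0 0 0" --pt "0 0.043 0 0 0 0" --pt "0 0.043 0 0 0 0" --pt "0 0.043 0 0 0 0"

```text
time: 34.45
tool_pos: [402.1, -247.8, 76.3]
tcp_rot: [-90.1, 0.0, -72.0]
ft_force: [-0.2, 0.6, -0.7]
finger_gap: 85.1
```

Run:
```python
from plan import *
snap(17);sync();rep()
crop("pics/top17.png","pics/t20.png",335,220,395,275,12)
crop("pics/side17.png","pics/s20.png",295,130,345,190,10)
```

```text
t 34.55 meas [ 402.1 -247.8   76.3] board [-169.4 -272.6   73.5] cmd-meas [0. 0. 0.] rot err [0. 0. 0.] F [0.8 0.9 0.6] gap 85.4 oh 72.6
```

View pics/t20.png

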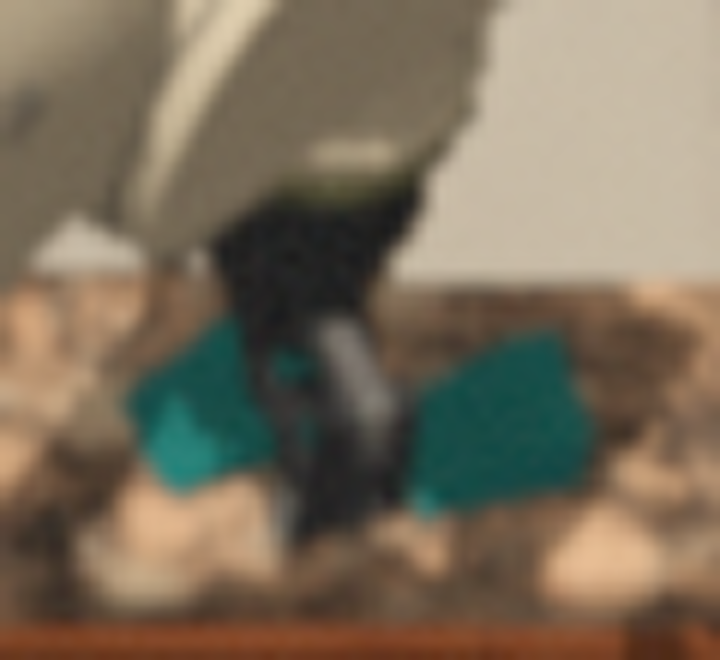

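View pics/s20.png

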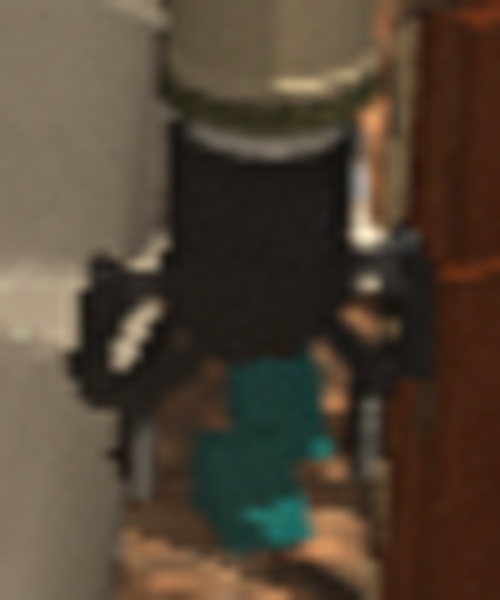

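Call:
arm_command --pt "0 0 0 0 0 0" --pt "0 0 0 0 0 0" --pt "0 0 0 0 0 0" --pt "0 0 0 0 0 0" --pt "0 0 0 0 0 0" --pt "0 0 0 0 0 0" --pt "0 0 0 0 0 0" --pt "0 0 0 0 0 0" --pt "0 0 0 0 0 0" --pt "0 0 0 0 0 0" --jaw 1 --force 40

```text
time: 35.8
tool_pos: [402.3, -247.9, 76.6]
tcp_rot: [-90.1, 0.0, -72.0]
ft_force: [-0.6, 1.6, 5.2]
finger_gap: 36.3
```

Run:
```python
from plan import *
snap(18);sync();rep()
crop("pics/top18.png","pics/t21.png",335,220,395,275,12)
crop("pics/side18.png","pics/s21.png",295,130,345,190,10)
```

```text
t 35.9 meas [ 402.3 -247.9   76.7] board [-169.1 -272.7   73.9] cmd-meas [0. 0. 0.] rot err [0. 0. 0.] F [-0.5  1.7  5.4] gap 36.4 oh 72.6
```

View pics/t21.png

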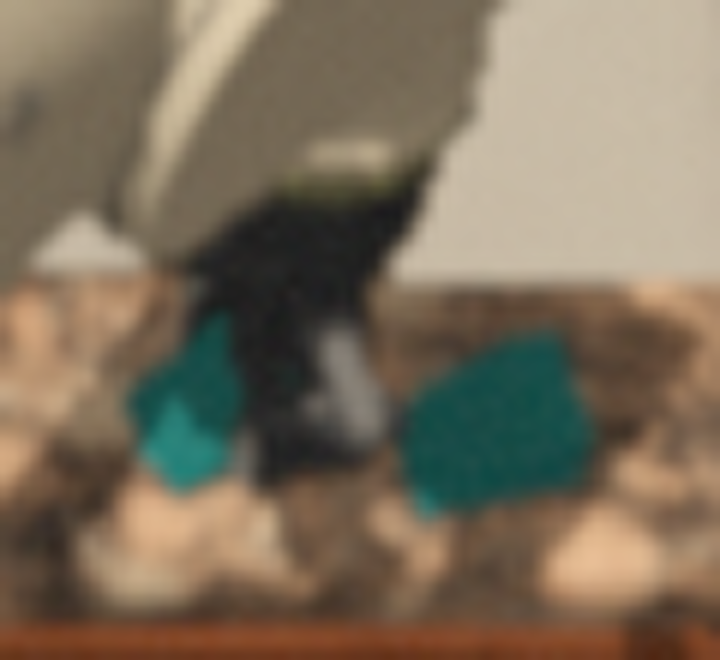

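View pics/s21.png

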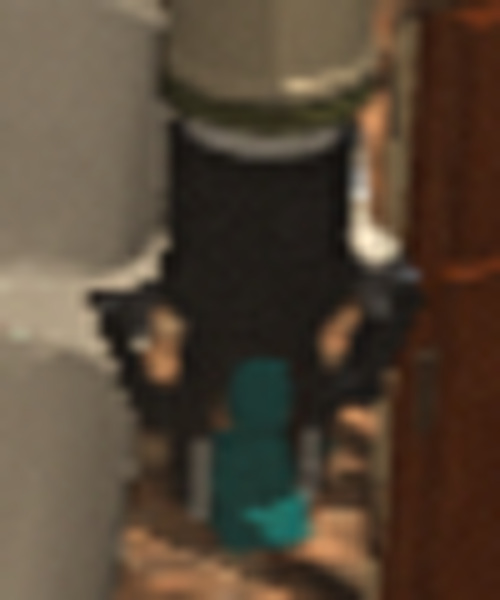

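Run:
```python
from plan import *
s=r.sense();Q=R.from_euler("xyz",s["tcp_rot"],degrees=True).as_matrix();P=np.array(s["tool_pos"])
for c,q in(("top",np.array((155,447))/12+(335,220)),("side",np.array((268,545))/10+(295,130))):
    X=onz(c,q,1.5);print(c,np.round(X,1),np.round(Q.T@(X-P),1))
print(-Q[:,0])
# place plan: chock thin edge uphill. tool -x dir = chock +y
yb=rb(-90)
print(R.from_matrix(yb).as_euler("xyz",degrees=True))
```

```text
top [ 390.4 -226.5    1.5] [-24.1  75.2  -4.6]
side [ 392.3 -213.1    1.5] [-36.2  75.2   1.3]
[-3.09167341e-01  9.51007653e-01  1.14019958e-05]
[-90.           5.         -89.36357749]
```

Run:
```python
from plan import *
sync()
P=np.array(r.sense()["tool_pos"])
plan((P+[0,0,80],rw(-72),2),(bw(60,-52,140),rb(-90),5),(bw(60,-52,90),rb(-90),3))
```

```text
2 x [-0.0, -0.08, -0.0001, 0.0017, 0.0002, -0.0]
5 x [-0.1359, -0.0856, 0.2825, 0.015, 0.3029, 0.0868]
3 x [-0.1401, -0.0358, 0.2839, 0.015, 0.3029, 0.0868]
```

Call:
arm_command --pt "0 -0.03 0 0 0 0" --pt "0 -0.07 0 0 0 0" --pt "-0.01 -0.083 0.025 0.001 0.03 0.008" --pt "-0.035 -0.085 0.075 0.004 0.08 0.023" --pt "-0.062 -0.085 0.13 0.007 0.14 0.04" --pt "-0.09 -0.085 0.185 0.01 0.2 0.057" --pt "-0.115 -0.0856 0.24 0.013 0.26 0.074" --pt "-0.131 -0.0856 0.272 0.015 0.3 0.086" --pt "-0.1359 -0.0856 0.2825 0.015 0.3029 0.0868" --pt "-0.1359 -0.0856 0.2825 0.015 0.3029 0.0868"

```text
time: 37.15
tool_pos: [628.6, -31.1, 160.6]
tcp_rot: [-90.1, 5.0, -89.3]
ft_force: [0.1, -0.4, -0.4]
finger_gap: 37.0
```

Run:
```python
from plan import *
snap(19,("side",));rep();sync()
plan((bw(60,-52,138),rb(-90),1),(bw(60,-52,78),rb(-90),3))
crop("pics/side19.png","pics/s22.png",210,130,330,240,6)
```

```text
t 37.2 meas [628.2 -31.7 160.8] board [ 59.1 -52.5 139.1] cmd-meas [  0.8   4.8 -48.8] rot err [-0.1  -0.02 -0.  ] F [-0.7 -1.1 -0.6] gap 36.5 oh 72.6
1 x [-0.0005, 0.0011, 0.0009, 0.0017, 0.0004, 0.0001]
3 x [-0.0005, 0.0611, 0.001, 0.0017, 0.0004, 0.0001]
```

View pics/s22.png

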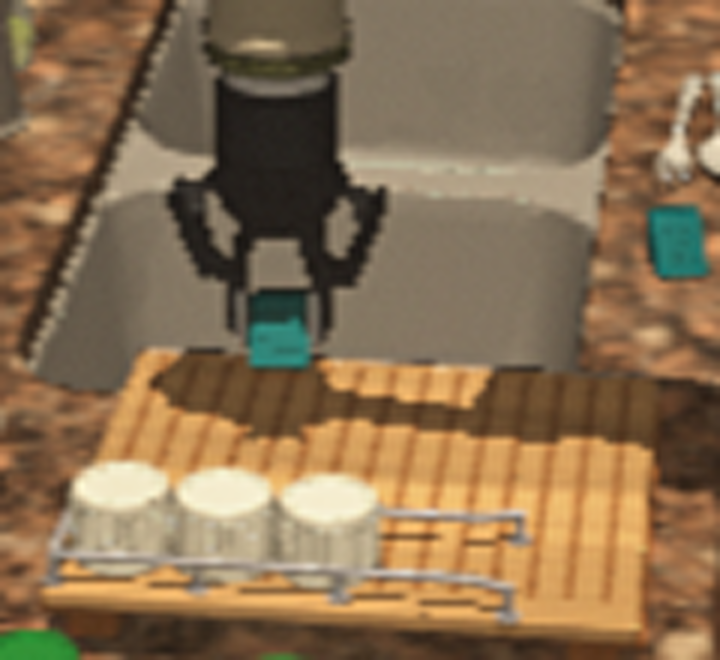

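The chock is held with its thin edge uphill, at (280,330). I lower it.

Call:
arm_command --pt "0 0.012 0.001 0.002 0 0" --pt "0 0.026 0.001 0.002 0 0" --pt "0 0.039 0.001 0.002 0 0" --pt "0 0.049 0.001 0.002 0 0" --pt "0 0.055 0.001 0.002 0 0" --pt "0 0.058 0.001 0.002 0 0" --pt "0 0.06 0.001 0.002 0 0" --pt "0 0.062 0.001 0.002 0 0" --pt "0 0.063 0.001 0.002 0 0" --pt "0 0.063 0.001 0.002 0 0"

```text
time: 38.45
tool_pos: [631.7, -26.4, 104.3]
tcp_rot: [-89.7, 4.9, -89.3]
ft_force: [-16.8, -2.6, 34.4]
finger_gap: 35.3
```

Run:
```python
from plan import *
rep();snap(20,("side",));rep();sync()
crop("pics/side20.png","pics/s23.png",210,130,330,240,6)
```

```text
t 38.45 meas [631.7 -26.4 104.3] board [ 62.7 -52.2  82.3] cmd-meas [-2.6  0.5 -4.4] rot err [ 0.32 -0.05 -0.06] F [-16.8  -2.6  34.4] gap 35.3 oh 72.6
t 38.5 meas [631.7 -26.4 104.3] board [ 62.7 -52.2  82.3] cmd-meas [-2.6  0.5 -4.4] rot err [ 0.32 -0.05 -0.06] F [-17.2  -1.8  34.7] gap 35.7 oh 72.6
```

View pics/s23.png

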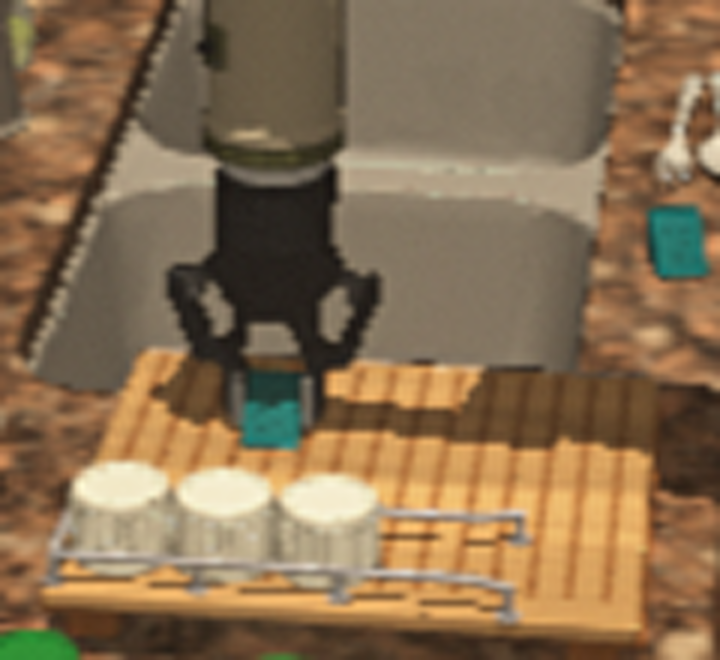

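Deck contact came at TCP board z of about 82, so the deck is about 4-5 mm higher than my fit. I release gently.

Call:
arm_command --pt "0 -0.003 0 0 0 0" --pt "0 -0.003 0 0 0 0" --pt "0 -0.003 0 0 0 0" --pt "0 -0.003 0 0 0 0" --pt "0 -0.003 0 0 0 0" --pt "0 -0.015 0 0 0 0" --pt "0 -0.035 0 0 0 0" --pt "0 -0.06 0 0 0 0" --pt "0 -0.08 0 0 0 0" --pt "0 -0.08 0 0 0 0" --jaw -1

```text
time: 39.75
tool_pos: [631.5, -33.1, 181.8]
tcp_rot: [-89.6, 5.0, -89.4]
ft_force: [0.8, 0.9, 0.2]
finger_gap: 85.3
```

Run:
```python
from plan import *
r.snapshot("side");sync();rep();snap(21)
crop("pics/side21.png","pics/s24.png",210,130,330,240,6)
w=np.deg2rad(10);c=np.array([394.2,-313]);t=c+np.array([6*np.sin(w),-6*np.cos(w)]);print(t)
plan((np.r_[t,170],rw(-80),2))
```

```text
t 39.8 meas [630.6 -32.8 179.9] board [ 61.4 -52.  158.2] cmd-meas [0. 0. 0.] rot err [0. 0. 0.] F [0.2 0.3 0. ] gap 85.4 oh 72.6
[ 395.24188907 -318.90884652]
2 x [0.2832, -0.0159, -0.2384, -0.0115, -0.1635, -0.0865]
```

View pics/s24.png

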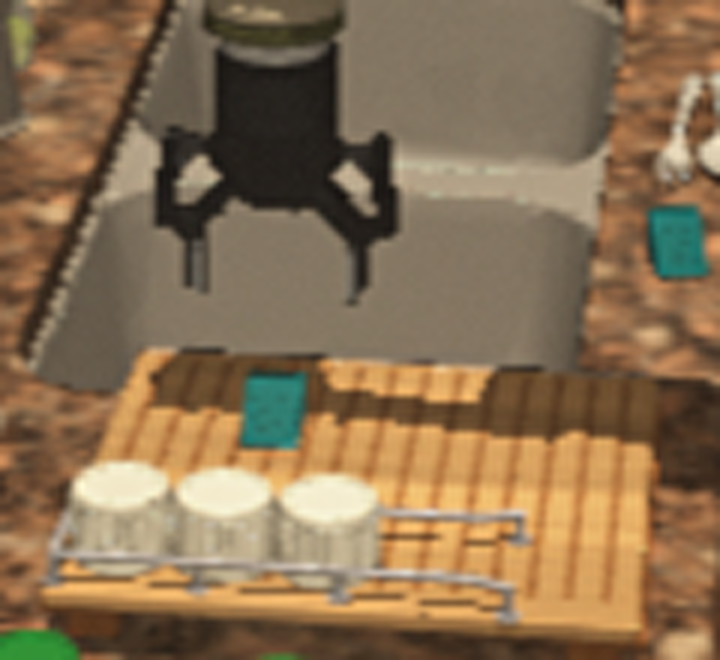

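Chock L stands on the board at (275,410), square to it. Next is chock R.

Call:
arm_command --pt "0.03 -0.002 -0.025 -0.001 -0.017 -0.009" --pt "0.075 -0.004 -0.063 -0.003 -0.043 -0.023" --pt "0.12 -0.007 -0.1 -0.005 -0.07 -0.036" --pt "0.165 -0.009 -0.139 -0.007 -0.095 -0.05" --pt "0.21 -0.012 -0.177 -0.009 -0.12 -0.064" --pt "0.25 -0.014 -0.21 -0.01 -0.145 -0.076" --pt "0.275 -0.016 -0.232 -0.0115 -0.16 -0.085" --pt "0.2832 -0.0159 -0.2384 -0.0115 -0.1635 -0.0865" --pt "0.2832 -0.0159 -0.2384 -0.0115 -0.1635 -0.0865" --pt "0.2832 -0.0159 -0.2384 -0.0115 -0.1635 -0.0865"

```text
time: 41.15
tool_pos: [395.2, -317.8, 168.6]
tcp_rot: [-90.2, 0.1, -79.9]
ft_force: [0.5, 0.2, -0.1]
finger_gap: 86.0
```

Run:
```python
from plan import *
r.snapshot("side");sync();rep();snap(22)
crop("pics/side22.png","pics/s25.png",290,110,350,190,7.5)
crop("pics/top22.png","pics/t25.png",335,220,395,275,12)
t=np.array([395.2,-318.9]);plan((np.r_[t,100],rw(-80),2),(np.r_[t,74],rw(-80),2))
```

```text
t 41.2 meas [ 395.3 -317.8  168.8] board [-177.  -334.2  171.7] cmd-meas [0. 0. 0.] rot err [0. 0. 0.] F [ 0.1 -0.2  0.5] gap 85.5 oh 72.6
2 x [0.0012, 0.0688, -0.0001, 0.0026, 0.0014, -0.0016]
2 x [0.0012, 0.0948, -0.0, 0.0026, 0.0014, -0.0016]
```

View pics/s25.png

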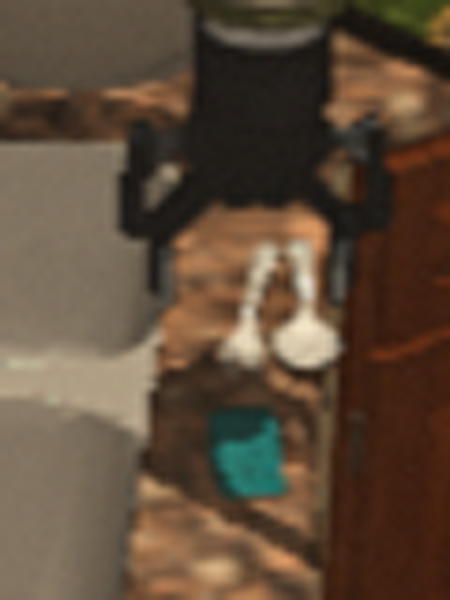

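View pics/t25.png

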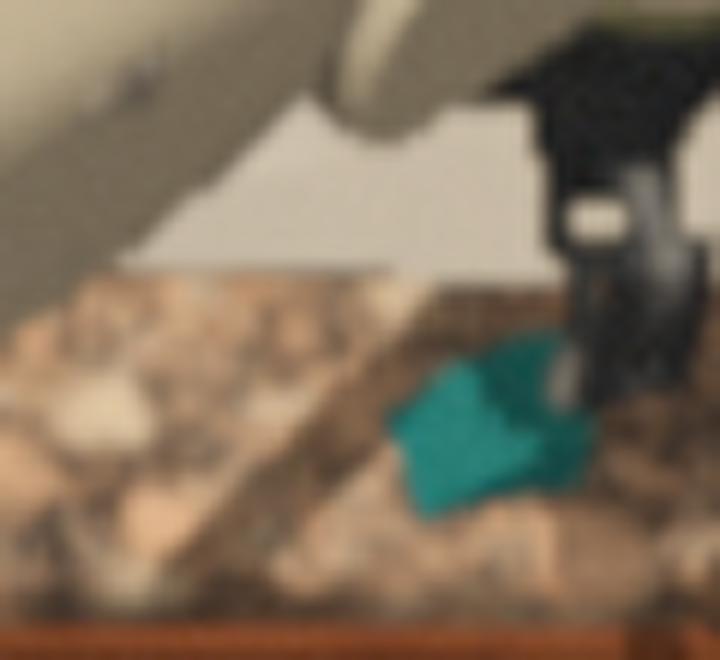

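Run:
```python
from plan import *
for p in((308,368),(342,345),(245,368)): print(np.round(onz("side",np.array(p)/7.5+(290,110),3)))
for p in((412,265),(410,257)): print(np.round(onz("top",p,3)))
snap(23,("top",));crop("pics/top23.png","pics/t26.png",340,225,480,285,5.5)
```

```text
[ 361. -438.    3.]
[ 341. -469.    3.]
[ 397. -433.    3.]
[ 363. -439.    3.]
[ 393. -436.    3.]
```

View pics/t26.png

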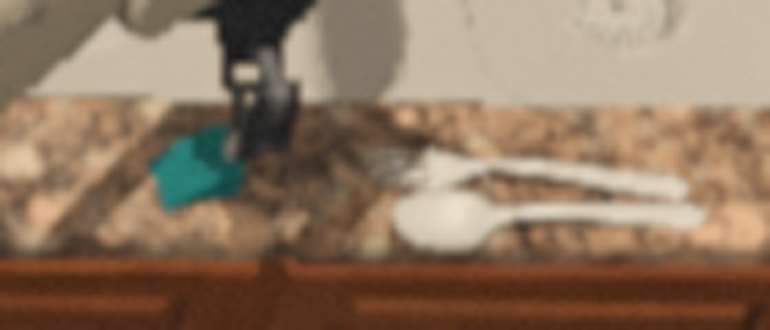

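The fork and spoon are about 100 mm clear. I descend onto chock R.

Call:
arm_command --pt "0.001 0.02 0 0.002 0.001 -0.001" --pt "0.001 0.045 0 0.002 0.001 -0.001" --pt "0.001 0.068 0 0.002 0.001 -0.001" --pt "0.001 0.083 0 0.002 0.001 -0.001" --pt "0.001 0.091 0 0.002 0.001 -0.001" --pt "0.001 0.0935 0 0.002 0.001 -0.001" --pt "0.001 0.0935 0 0.002 0.001 -0.001" --pt "0.001 0.0935 0 0.002 0.001 -0.001" --pt "0.001 0.0935 0 0.002 0.001 -0.001" --pt "0.001 0.0935 0 0.002 0.001 -0.001"

```text
time: 42.6
tool_pos: [394.6, -319.8, 75.8]
tcp_rot: [-90.0, -0.0, -80.1]
ft_force: [-0.1, -0.2, -0.5]
finger_gap: 85.7
```

Run:
```python
from plan import *
sync();rep();snap(24)
crop("pics/side24.png","pics/s27.png",290,110,350,190,7.5)
crop("pics/top24.png","pics/t27.png",335,220,395,275,12)
```

```text
t 42.6 meas [ 394.6 -319.8   75.8] board [-177.7 -344.4   79.3] cmd-meas [0. 0. 0.] rot err [0. 0. 0.] F [-0.1 -0.2 -0.5] gap 85.7 oh 72.6
```

View pics/s27.png

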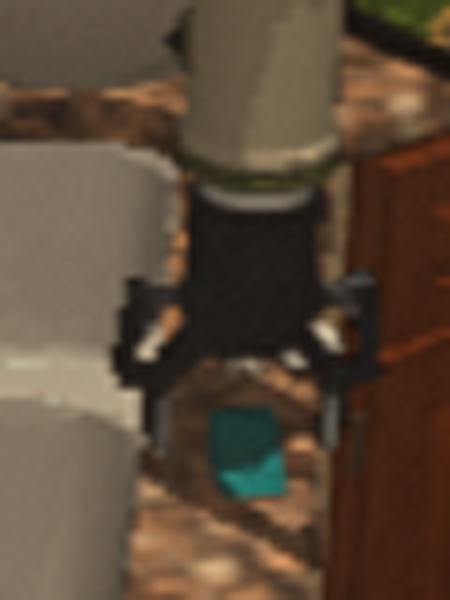

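View pics/t27.png

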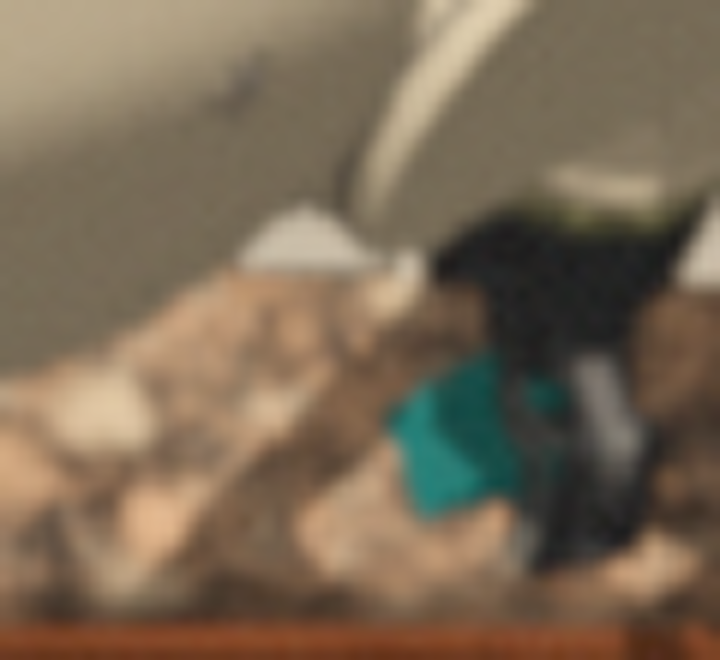

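Call:
arm_command --pt "0 0 0 0 0 0" --pt "0 0 0 0 0 0" --pt "0 0 0 0 0 0" --pt "0 0 0 0 0 0" --pt "0 0 0 0 0 0" --pt "0 0 0 0 0 0" --pt "0 0 0 0 0 0" --pt "0 0 0 0 0 0" --pt "0 0 0 0 0 0" --pt "0 0 0 0 0 0" --jaw 1

```text
time: 43.95
tool_pos: [394.7, -319.9, 75.7]
tcp_rot: [-90.0, -0.0, -80.0]
ft_force: [0.3, -0.5, 4.9]
finger_gap: 35.5
```

Run:
```python
from plan import *
snap(25);sync();rep()
crop("pics/side25.png","pics/s28.png",290,110,350,190,7.5)
crop("pics/top25.png","pics/t28.png",335,220,395,275,12)
P=np.array(r.sense()["tool_pos"])
plan((P+[0,0,80],rw(-80),2),(bw(-60,-52,145),rb(-90),5))
```

```text
t 44.05 meas [ 394.7 -319.9   75.7] board [-177.6 -344.4   79.3] cmd-meas [0. 0. 0.] rot err [0. 0. 0.] F [ 0.2 -0.3  5.4] gap 34.9 oh 72.6
2 x [0.0, -0.08, -0.0, 0.0002, -0.0009, 0.0005]
5 x [-0.2627, -0.0912, 0.1623, 0.0073, 0.1625, 0.0876]
```

View pics/s28.png

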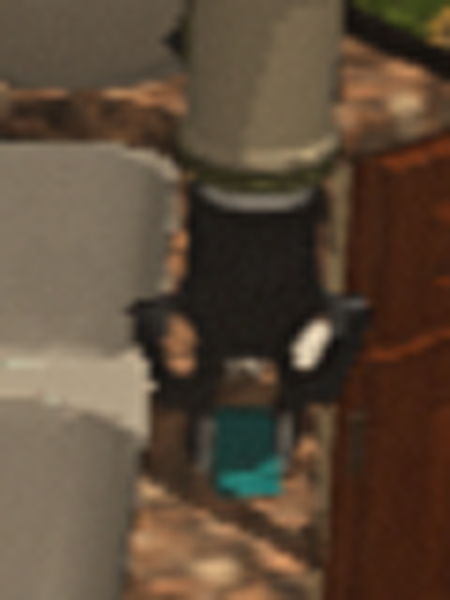

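View pics/t28.png

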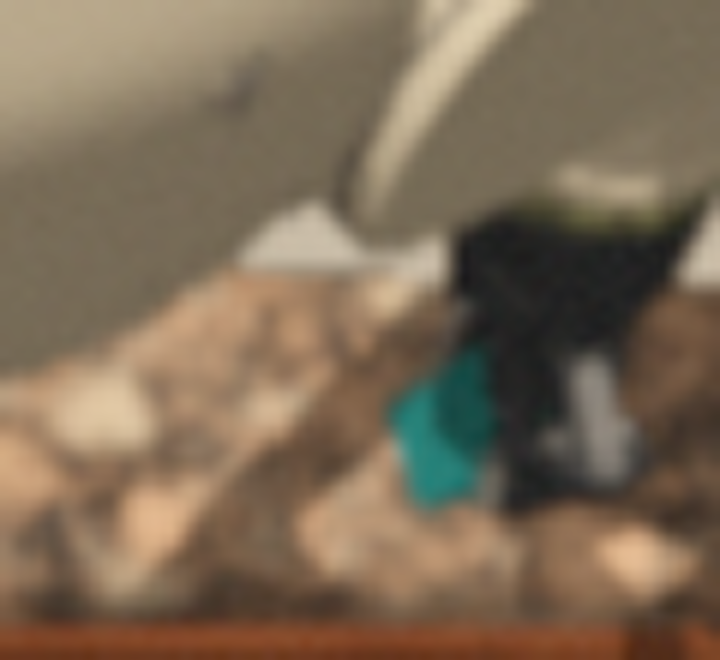

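Run:
```python
from plan import *
s=r.sense();Q=R.from_euler("xyz",s["tcp_rot"],degrees=True).as_matrix();P=np.array(s["tool_pos"])
for c,q in(("top",np.array((412,458))/12+(335,220)),("side",np.array((250,493))/7.5+(290,110))):
    X=onz(c,q,1.5);print(c,np.round(X,1),np.round(Q.T@(X-P),1))
```

```text
top [ 387.9 -298.7    1.5] [-22.1  74.2  -3. ]
side [ 388.8 -286.4    1.5] [-34.   74.2   0.1]
```

Run:
```python
from plan import *
sync();plan((bw(-58,-50,145),rb(-90),5))
```

```text
5 x [-0.2644, -0.0913, 0.1646, 0.0073, 0.1625, 0.0876]
```

Call:
arm_command --pt "0 -0.03 0 0 0 0" --pt "0 -0.07 0 0 0 0" --pt "-0.025 -0.085 0.015 0.001 0.02 0.01" --pt "-0.07 -0.09 0.043 0.002 0.045 0.025" --pt "-0.12 -0.091 0.075 0.003 0.075 0.04" --pt "-0.17 -0.091 0.106 0.005 0.105 0.057" --pt "-0.22 -0.091 0.137 0.006 0.136 0.073" --pt "-0.252 -0.091 0.157 0.007 0.157 0.085" --pt "-0.2644 -0.0913 0.1646 0.0073 0.1625 0.0876" --pt "-0.2644 -0.0913 0.1646 0.0073 0.1625 0.0876"

```text
time: 45.3
tool_pos: [510.5, -30.5, 166.0]
tcp_rot: [-90.1, 5.0, -89.3]
ft_force: [-0.9, -1.0, -1.7]
finger_gap: 35.5
```

Run:
```python
from plan import *
snap(26,("side",));rep();sync()
plan((bw(-58,-50,138),rb(-90),1),(bw(-58,-50,84),rb(-90),3))
crop("pics/side26.png","pics/s29.png",210,130,330,240,6)
```

```text
t 45.35 meas [510.4 -31.2 166.1] board [-58.7 -50.3 144.2] cmd-meas [0.7 0.3 0.8] rot err [-0.1  -0.03 -0.  ] F [-0.3 -0.4 -1.5] gap 35.8 oh 72.6
1 x [-0.0003, 0.0062, 0.0007, 0.0018, 0.0006, 0.0]
3 x [-0.0003, 0.0602, 0.0008, 0.0018, 0.0006, 0.0]
```

View pics/s29.png

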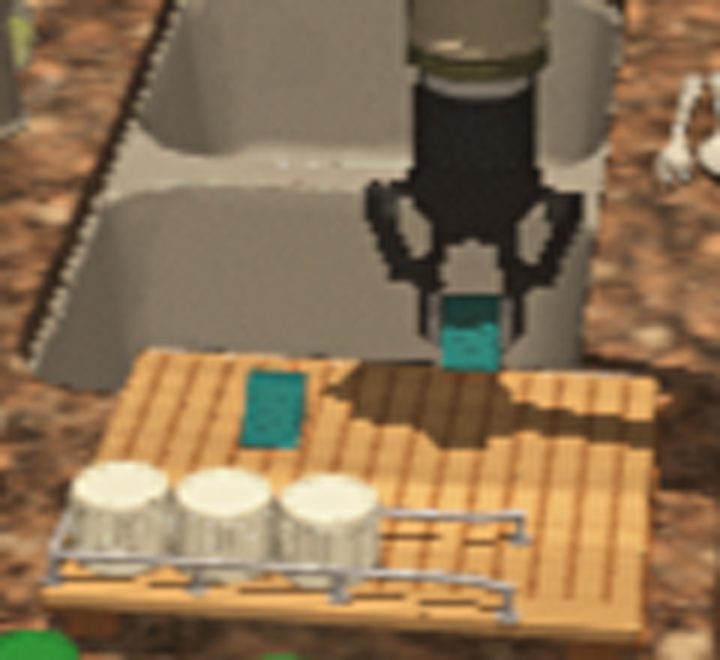

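Call:
arm_command --pt "0 0.015 0.001 0.002 0 0" --pt "0 0.03 0.001 0.002 0 0" --pt "0 0.043 0.001 0.002 0 0" --pt "0 0.052 0.001 0.002 0 0" --pt "0 0.058 0.001 0.002 0 0" --pt "0 0.06 0.001 0.002 0 0" --pt "0 0.0615 0.001 0.002 0 0" --pt "0 0.0625 0.001 0.002 0 0" --pt "0 0.063 0.001 0.002 0 0" --pt "0 0.063 0.001 0.002 0 0"

```text
time: 46.6
tool_pos: [512.2, -25.3, 104.9]
tcp_rot: [-89.9, 5.0, -89.4]
ft_force: [-2.9, -0.1, 5.9]
finger_gap: 35.5
```

Run:
```python
from plan import *
rep();sync()
```

```text
t 46.6 meas [512.2 -25.3 104.9] board [-56.8 -49.8  82.7] cmd-meas [-1.2 -0.3  1.3] rot err [ 0.13 -0.01  0.02] F [-2.9 -0.1  5.9] gap 35.5 oh 72.6
```

Call:
arm_command --pt "0 0 0 0 0 0" --pt "0 0 0 0 0 0" --pt "0 0 0 0 0 0" --pt "0 0 0 0 0 0" --pt "0 0 0 0 0 0" --pt "0 -0.015 0 0 0 0" --pt "0 -0.035 0 0 0 0" --pt "0 -0.06 0 0 0 0" --pt "0 -0.08 0 0 0 0" --pt "0 -0.08 0 0 0 0" --jaw -1

```text
time: 47.85
tool_pos: [513.3, -32.7, 186.5]
tcp_rot: [-89.6, 5.0, -89.4]
ft_force: [0.7, -0.8, 0.4]
finger_gap: 85.4
```

Run:
```python
from plan import *
r.snapshot("side");sync();rep();snap(27)
crop("pics/side27.png","pics/s30.png",210,130,330,240,6)
crop("pics/side27.png","pics/s31.png",225,235,345,300,6.5)
crop("pics/top27.png","pics/t30.png",160,140,340,270,4.4)
```

```text
t 47.9 meas [512.5 -32.5 184.9] board [-56.6 -49.9 163.1] cmd-meas [0. 0. 0.] rot err [0. 0. 0.] F [-0.7  0.7  0.1] gap 85.3 oh 72.6
```

View pics/s30.png

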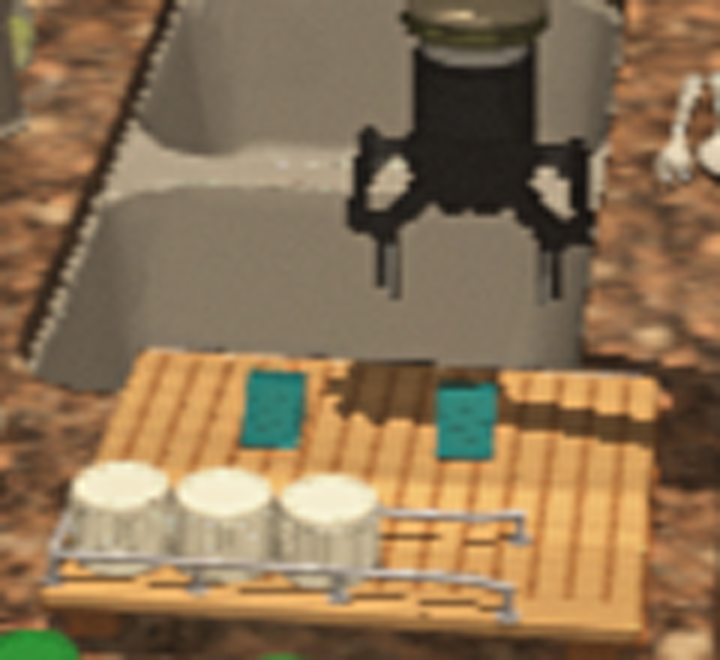

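View pics/s31.png

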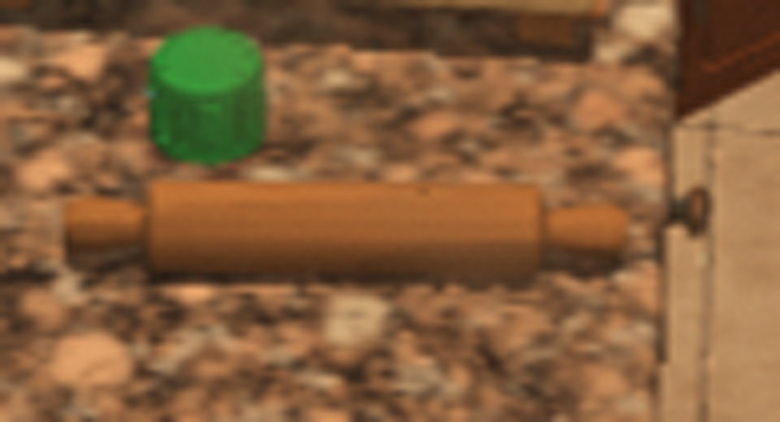

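View pics/t30.png

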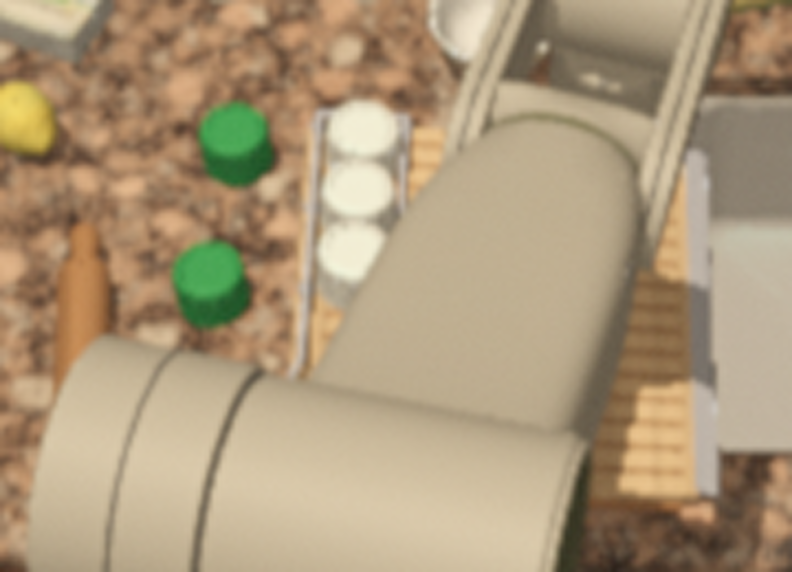

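Run:
```python
from plan import *
f=lambda p:np.array(p)/6.5+(225,235)
g=lambda p:np.array(p)/4.4+(160,140)
print("side ends",onz("side",f((65,224)),22),onz("side",f((628,232)),22))
print("barrel ends",onz("side",f((149,228)),22),onz("side",f((542,232)),22))
print("top tip",onz("top",g((87,225)),22), "top mid", onz("top",g((84,300)),22),onz("top",g((81,340)),22))
print("tri tip",tri(f((65,224)),g((87,222))))
```

```text
side ends [639.52522342 380.11960315  22.        ] [371.12941893 355.10893162  22.        ]
barrel ends [599.03037756 378.44889276  22.        ] [411.95191866 359.8270277   22.        ]
top tip [642.32560264 371.48881706  22.        ] top mid [568.28071369 365.06477956  22.        ] [530.02835925 362.86706008  22.        ]
tri tip (array([643.66633286, 373.11654652,  18.63178718]), [np.float64(3.436080595196819), np.float64(3.436080595196913)])
```

Run:
```python
from plan import *
sync();plan((np.array([505,364.5,190]),rw(5),2))
```

```text
2 x [-0.3958, 0.0278, -0.0021, -0.0728, -1.646, -0.0664]
```

Call:
arm_command --pt "-0.02 -0.01 0 -0.008 -0.18 -0.007" --pt "-0.06 -0.012 0 -0.016 -0.36 -0.015" --pt "-0.105 -0.012 -0.001 -0.024 -0.54 -0.022" --pt "-0.155 -0.012 -0.001 -0.032 -0.72 -0.029" --pt "-0.205 -0.012 -0.001 -0.04 -0.9 -0.036" --pt "-0.255 -0.005 -0.001 -0.048 -1.08 -0.044" --pt "-0.305 0.005 -0.002 -0.056 -1.26 -0.051" --pt "-0.35 0.015 -0.002 -0.064 -1.44 -0.058" --pt "-0.382 0.025 -0.002 -0.072 -1.6 -0.065" --pt "-0.3958 0.0278 -0.0021 -0.0728 -1.646 -0.0664"

```text
time: 49.25
tool_pos: [503.9, 365.7, 188.3]
tcp_rot: [-90.1, 0.1, 5.2]
ft_force: [-0.7, -0.9, -0.5]
finger_gap: 85.5
```

Run:
```python
from plan import *
r.snapshot("side");r.snapshot("side");sync();rep();snap(28)
crop("pics/side28.png","pics/s32.png",225,205,345,300,6.3)
crop("pics/top28.png","pics/t32.png",140,140,340,270,4)
s=r.sense();Q=R.from_euler("xyz",s["tcp_rot"],degrees=True).as_matrix();P=np.array(s["tool_pos"])
plan((np.array([505,364.5,125]),rw(5),2),(np.array([505,364.5,75]),rw(5),2))
```

```text
t 49.35 meas [504.5 365.1 189.2] board [-60.2 346.5 132.7] cmd-meas [0. 0. 0.] rot err [0. 0. 0.] F [-0.1  0.2 -0. ] gap 85.6 oh 72.6
2 x [0.0005, 0.0642, -0.0005, 0.001, 0.0006, -0.0011]
2 x [0.0005, 0.1142, -0.0005, 0.001, 0.0006, -0.0011]
```

View pics/s32.png

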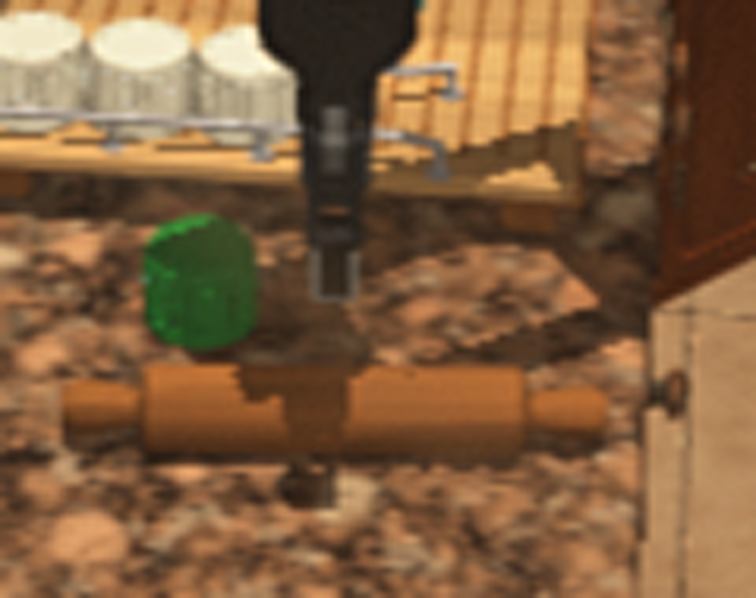

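View pics/t32.png

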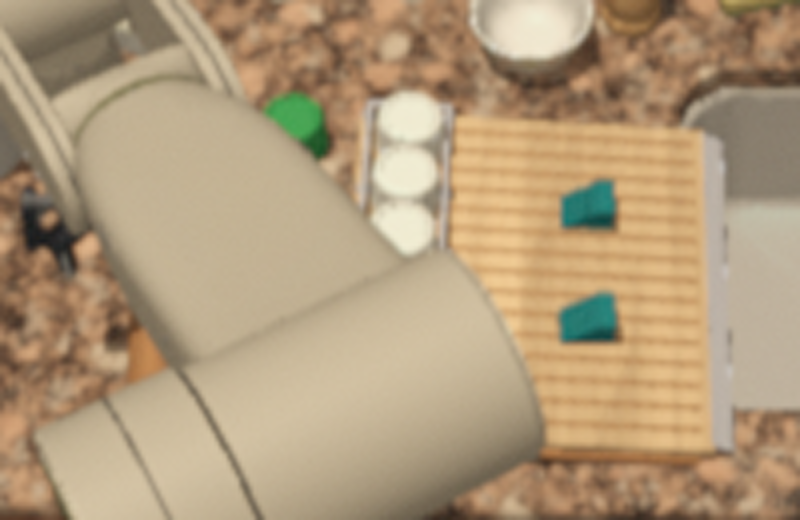

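The wedges stand square on the board: thin edges at column 562 in the top crop, both pointing uphill. The gripper is centred over the barrel, so I descend.

Call:
arm_command --pt "0.0005 0.02 0 0.001 0 -0.001" --pt "0.0005 0.045 0 0.001 0 -0.001" --pt "0.0005 0.07 0 0.001 0 -0.001" --pt "0.0005 0.09 0 0.001 0 -0.001" --pt "0.0005 0.104 0 0.001 0 -0.001" --pt "0.0005 0.111 0 0.001 0 -0.001" --pt "0.0005 0.114 0 0.001 0 -0.001" --pt "0.0005 0.114 0 0.001 0 -0.001" --pt "0.0005 0.114 0 0.001 0 -0.001" --pt "0.0005 0.114 0 0.001 0 -0.001"

```text
time: 50.7
tool_pos: [506.3, 364.7, 77.2]
tcp_rot: [-89.9, -0.2, 5.0]
ft_force: [0.3, 0.6, 0.5]
finger_gap: 85.5
```

Call:
arm_command --pt "0 0 0 0 0 0" --pt "0 0 0 0 0 0" --pt "0 0 0 0 0 0" --pt "0 0 0 0 0 0" --pt "0 0 0 0 0 0" --pt "0 0 0 0 0 0" --pt "0 0 0 0 0 0" --pt "0 0 0 0 0 0" --pt "0 0 0 0 0 0" --pt "0 0 0 0 0 0" --jaw 1 --force 40

```text
time: 51.95
tool_pos: [506.1, 364.5, 76.8]
tcp_rot: [-89.9, -0.1, 5.0]
ft_force: [-1.1, -1.6, 5.7]
finger_gap: 42.9
```

Run:
```python
from plan import *
snap(29);sync();rep()
crop("pics/side29.png","pics/s33.png",225,205,345,300,6.3)
crop("pics/top29.png","pics/t33.png",230,150,330,260,6)
```

```text
t 52.05 meas [506.1 364.4  76.8] board [-58.6 336.1  20.7] cmd-meas [0. 0. 0.] rot err [0. 0. 0.] F [-1.1 -1.6  5.8] gap 42.8 oh 72.6
```

View pics/s33.png

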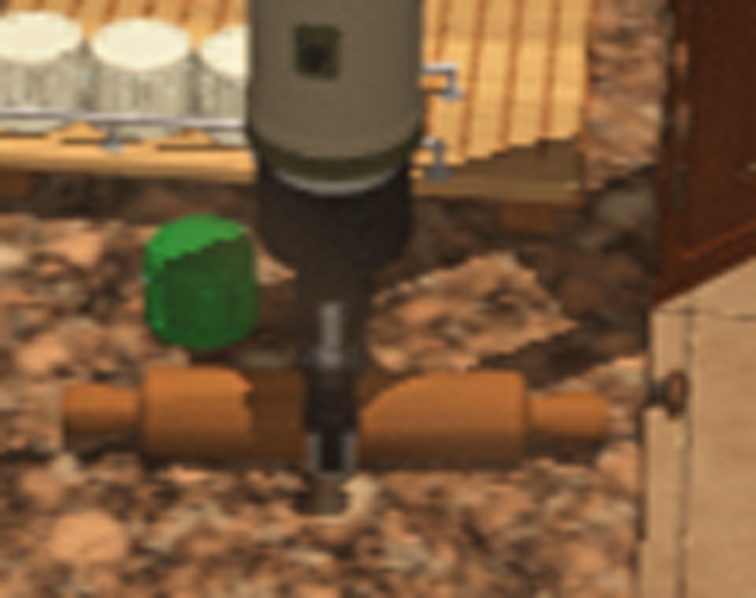

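View pics/t33.png

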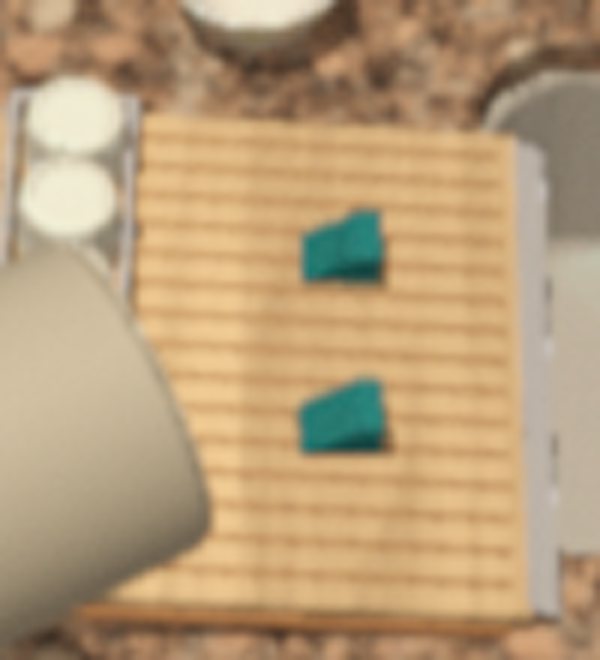

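Run:
```python
from plan import *
def onp(c,p,h):
    q,d=ray(c,p);n=RB[:,2];t=(h-(q-OB)@n)/(d@n);return RB.T@(q+t*d-OB)
for n,t,s in(("far",(304,260),(272,447)),("near",(301,430),(465,459))):
    for h in(0,5):
        print(n,h,np.round(onp("top",np.array(t)/6+(230,150),h+1.5),1),np.round(onp("side",np.array(s)/6+(210,130),h+1.5),1))
```

```text
far 0 [ 65.9 -27.7   1.5] [ 62.3 -27.9   1.5]
far 5 [ 62.4 -27.3   6.5] [ 60.9 -18.3   6.5]
near 0 [-54.6 -26.5   1.5] [-57.7 -26.3   1.5]
near 5 [-57.7 -26.1   6.5] [-58.4 -16.7   6.5]
```

Pin gripped at its middle, gap 42.8. I lift it high and carry it over the ramekins.

Run:
```python
from plan import *
sync()
P=np.array(r.sense()["tool_pos"])
plan((P+[0,0,150],rw(5),2),(np.array([560,200,230]),rb(-.7),5),(bw(3,-2,150),rb(-.7),3))
```

```text
2 x [0.0003, -0.15, 0.0001, -0.0009, 0.0001, 0.0021]
5 x [0.0397, -0.1533, -0.1684, 0.0863, 0.0885, -0.0007]
3 x [0.0351, -0.0995, -0.3517, 0.0863, 0.0885, -0.0007]
```

Call:
arm_command --pt "0 -0.03 0 0 0 0" --pt "0 -0.07 0 0 0 0" --pt "0 -0.11 0 0 0 0.001" --pt "0 -0.142 0 0.01 0.01 0.001" --pt "0.005 -0.152 -0.025 0.02 0.02 0.001" --pt "0.015 -0.153 -0.065 0.035 0.035 0" --pt "0.025 -0.153 -0.11 0.055 0.055 0" --pt "0.034 -0.153 -0.145 0.075 0.075 0" --pt "0.0397 -0.1533 -0.165 0.0863 0.0885 0" --pt "0.0397 -0.1533 -0.1684 0.0863 0.0885 -0.0007"

```text
time: 53.3
tool_pos: [559.9, 198.4, 228.5]
tcp_rot: [-85.0, 0.2, -0.2]
ft_force: [-0.0, 0.8, -4.0]
finger_gap: 42.9
```

Run:
```python
from plan import *
snap(30);rep();sync()
plan((bw(3,-2,150),rb(-.7),3))
crop("pics/side30.png","pics/s34.png",210,120,345,240,5.5)
```

```text
t 53.4 meas [559.4 199.8 228.8] board [ -7.1 184.8 186.6] cmd-meas [  12.1 -182.8  -52.7] rot err [-0.01  0.04  0.1 ] F [ 0.3 -0.4 -3.3] gap 42.9 oh 72.6
3 x [0.0126, 0.0366, -0.1866, 0.0003, -0.0008, -0.0018]
```

View pics/s34.png

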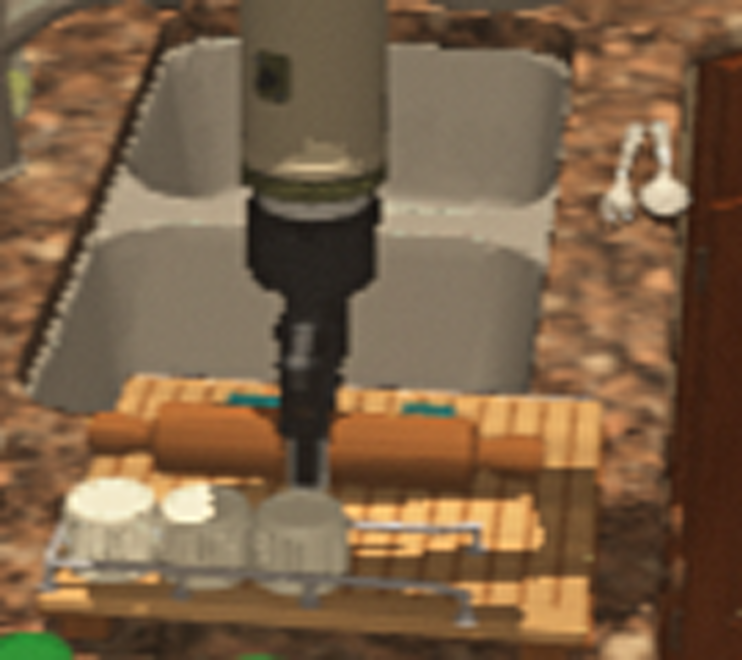

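Call:
arm_command --pt "0.002 0 -0.025 0 0 -0.001" --pt "0.006 0 -0.07 0 0 -0.002" --pt "0.01 0 -0.115 0 0 -0.002" --pt "0.0126 0.003 -0.155 0 0 -0.002" --pt "0.0126 0.01 -0.178 0 0 -0.002" --pt "0.0126 0.02 -0.1866 0 0 -0.002" --pt "0.0126 0.03 -0.1866 0 -0.001 -0.002" --pt "0.0126 0.0366 -0.1866 0 -0.001 -0.002" --pt "0.0126 0.0366 -0.1866 0 -0.001 -0.002" --pt "0.0126 0.0366 -0.1866 0 -0.001 -0.002"

```text
time: 54.65
tool_pos: [572.5, 17.9, 177.4]
tcp_rot: [-85.0, -0.1, 0.0]
ft_force: [-0.2, -0.1, -3.1]
finger_gap: 42.8
```

Run:
```python
from plan import *
snap(31);rep();sync()
plan((bw(3,-1,145),rb(-.7),3),(bw(3,-1,88),rb(-.7),3))
crop("pics/side31.png","pics/s35.png",210,120,345,240,5.5)
```

```text
t 54.75 meas [572.6  17.5 177.7] board [  4.   -1.4 151.5] cmd-meas [-1.  -0.5 -1.6] rot err [-0.01 -0.08 -0.16] F [-0.6 -0.2 -4.4] gap 43.2 oh 72.6
3 x [-0.0011, 0.0065, 0.0004, 0.0001, 0.0014, 0.0027]
3 x [-0.0012, 0.0635, 0.0004, 0.0001, 0.0014, 0.0027]
```

View pics/s35.png

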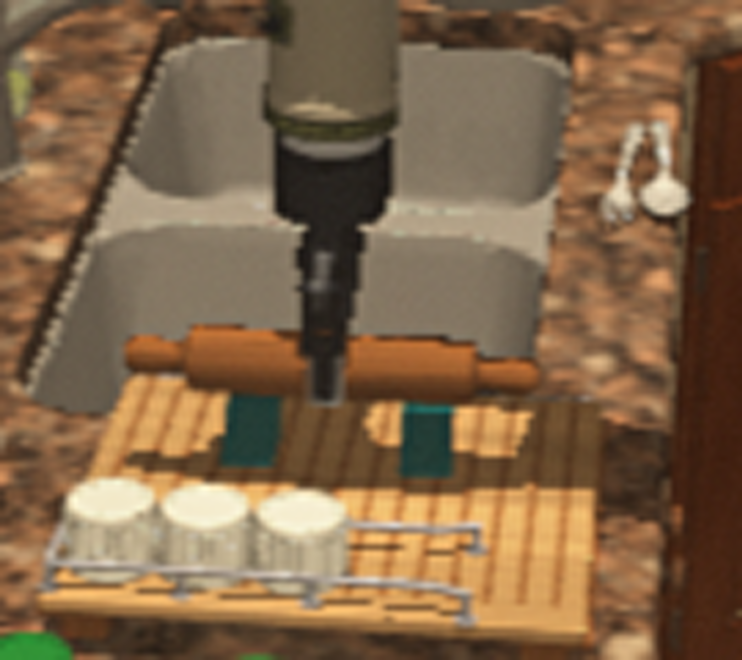

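Call:
arm_command --pt "-0.001 0.01 0 0 0.001 0.003" --pt "-0.001 0.022 0 0 0.001 0.003" --pt "-0.001 0.034 0 0 0.001 0.003" --pt "-0.001 0.045 0 0 0.001 0.003" --pt "-0.001 0.054 0 0 0.001 0.003" --pt "-0.001 0.06 0 0 0.001 0.003" --pt "-0.001 0.0625 0 0 0.001 0.003" --pt "-0.001 0.0635 0 0 0.001 0.003" --pt "-0.001 0.0635 0 0 0.001 0.003" --pt "-0.001 0.0635 0 0 0.001 0.003"

```text
time: 56.0
tool_pos: [571.5, 22.7, 114.2]
tcp_rot: [-85.0, 0.1, -0.1]
ft_force: [0.5, -0.1, -3.7]
finger_gap: 43.2
```

Run:
```python
from plan import *
snap(32);rep();sync()
crop("pics/side32.png","pics/s36.png",215,160,325,240,7)
```

```text
t 56.1 meas [571.4  22.8 114.1] board [ 3.  -1.7 87.8] cmd-meas [0.1 0.7 0.4] rot err [-0.    0.01  0.05] F [ 0.2  0.8 -4. ] gap 43.1 oh 72.6
```

View pics/s36.png

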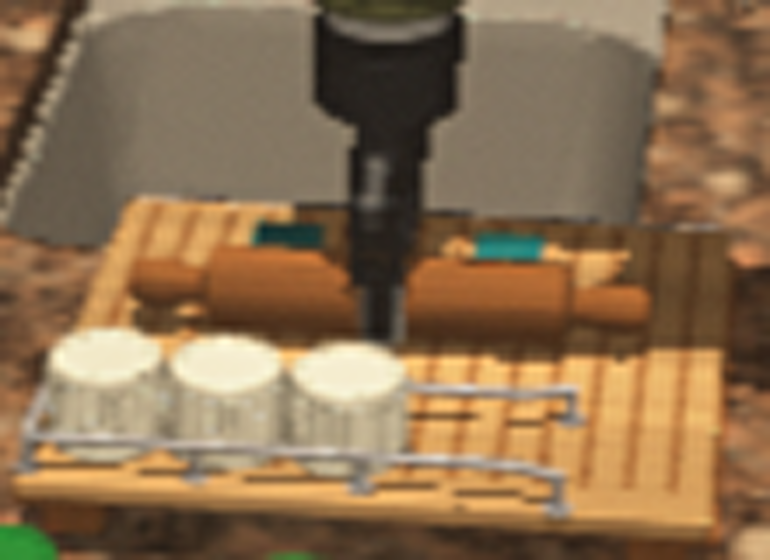

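Call:
arm_command --pt "0 0.001 0 0 0 0" --pt "0 0.002 0 0 0 0" --pt "0 0.003 0 0 0 0" --pt "0 0.004 0 0 0 0" --pt "0 0.0045 0 0 0 0" --pt "0 0.005 0 0 0 0" --pt "0 0.005 0 0 0 0" --pt "0 0.005 0 0 0 0" --pt "0 0.005 0 0 0 0" --pt "0 0.005 0 0 0 0"

```text
time: 57.35
tool_pos: [571.4, 23.1, 110.0]
tcp_rot: [-85.0, 0.1, -0.0]
ft_force: [-6.1, -0.7, 9.0]
finger_gap: 42.8
```

Run:
```python
from plan import *
rep();r.snapshot("top");rep()
```

```text
t 57.35 meas [571.4  23.1 110. ] board [ 3.  -1.7 83.7] cmd-meas [-0.  -0.4  4. ] rot err [-0.01 -0.01  0.01] F [-6.1 -0.7  9. ] gap 42.8 oh 72.6
t 57.4 meas [571.4  23.1 110. ] board [ 2.9 -1.7 83.7] cmd-meas [ 0.  -0.3  4.1] rot err [-0.01 -0.01  0.01] F [-7.  -0.8  9.6] gap 43.3 oh 72.6
```

The pin has touched the deck. I ease off and slide it downhill towards the wedges.

Call:
arm_command --pt "0 -0.001 0 0 0 0" --pt "0 -0.001 -0.001 0 0 0" --pt "0 -0.001 -0.002 0 0 0" --pt "0 -0.001 -0.003 0 0 0" --pt "0 -0.001 -0.004 0 0 0" --pt "0 -0.001 -0.005 0 0 0" --pt "0 -0.001 -0.006 0 0 0" --pt "0 -0.001 -0.006 0 0 0" --pt "0 -0.001 -0.006 0 0 0" --pt "0 -0.001 -0.006 0 0 0"

```text
time: 58.65
tool_pos: [571.5, 17.1, 109.6]
tcp_rot: [-85.0, 0.1, -0.1]
ft_force: [0.1, 1.3, 4.7]
finger_gap: 42.9
```

Run:
```python
from plan import *
rep();snap(33);rep()
crop("pics/side33.png","pics/s37.png",215,160,325,240,7)
crop("pics/top33.png","pics/t37.png",230,150,330,260,6)
```

```text
t 58.65 meas [571.5  17.1 109.6] board [ 2.9 -7.8 83.8] cmd-meas [-0.1  5.7  4.5] rot err [-0.01 -0.   -0.01] F [0.1 1.3 4.7] gap 42.9 oh 72.6
t 58.75 meas [571.5  17.1 109.5] board [ 2.9 -7.8 83.7] cmd-meas [-0.   5.7  4.6] rot err [-0.01 -0.   -0.  ] F [-0.3  1.8  5.4] gap 42.8 oh 72.6
```

View pics/s37.png

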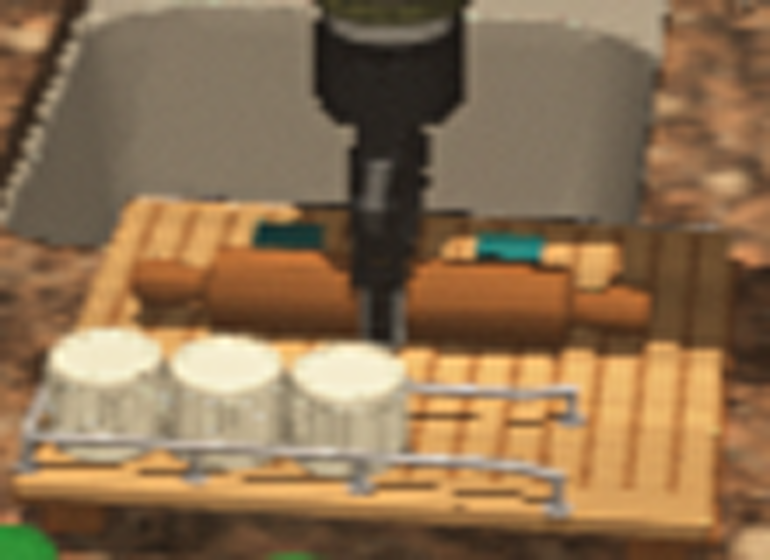

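View pics/t37.png

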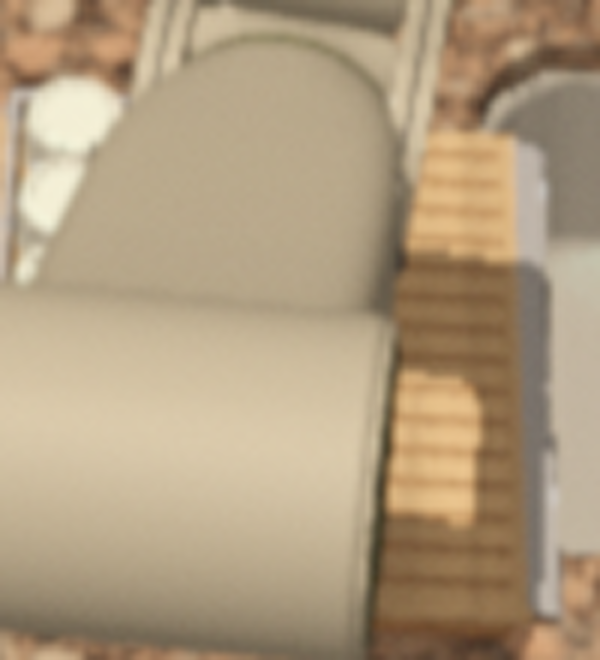

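Call:
arm_command --pt "0 -0.001 0 0 0 0" --pt "0 -0.001 -0.001 0 0 0" --pt "0 -0.001 -0.0015 0 0 0" --pt "0 -0.001 -0.002 0 0 0" --pt "0 -0.001 -0.0025 0 0 0" --pt "0 -0.001 -0.003 0 0 0" --pt "0 -0.001 -0.003 0 0 0" --pt "0 -0.001 -0.003 0 0 0" --pt "0 -0.001 -0.003 0 0 0" --pt "0 -0.001 -0.003 0 0 0"

```text
time: 60.0
tool_pos: [571.3, 14.1, 110.0]
tcp_rot: [-85.0, 0.1, -0.1]
ft_force: [0.4, 0.2, -4.4]
finger_gap: 42.8
```

Run:
```python
from plan import *
rep();r.snapshot("top");rep()
```

```text
t 60.0 meas [571.3  14.1 110. ] board [  2.7 -10.7  84.5] cmd-meas [0.2 8.7 4. ] rot err [-0.   -0.    0.02] F [ 0.4  0.2 -4.4] gap 42.8 oh 72.6
t 60.05 meas [571.3  14.1 110. ] board [  2.7 -10.7  84.5] cmd-meas [0.2 8.7 4. ] rot err [-0.   -0.    0.03] F [ 0.2  0.1 -3.4] gap 42.7 oh 72.6
```

Call:
arm_command --pt "0 0 -0.001 0 0 0" --pt "0 0 -0.002 0 0 0" --pt "0 0 -0.0025 0 0 0" --pt "0 0 -0.003 0 0 0" --pt "0 0 -0.0035 0 0 0" --pt "0 0 -0.004 0 0 0" --pt "0 0 -0.004 0 0 0" --pt "0 0 -0.004 0 0 0" --pt "0 0 -0.004 0 0 0" --pt "0 0 -0.004 0 0 0"

```text
time: 61.3
tool_pos: [571.4, 10.1, 109.8]
tcp_rot: [-85.0, 0.1, -0.1]
ft_force: [-0.2, 0.9, 0.1]
finger_gap: 42.9
```

Run:
```python
from plan import *
rep();r.snapshot("top");rep()
```

```text
t 61.3 meas [571.4  10.1 109.8] board [  2.7 -14.7  84.6] cmd-meas [ 0.1 12.7  4.3] rot err [-0.   -0.    0.01] F [-0.2  0.9  0.1] gap 42.9 oh 72.6
t 61.35 meas [571.4  10.1 109.8] board [  2.7 -14.7  84.6] cmd-meas [ 0.1 12.7  4.3] rot err [-0.   -0.    0.01] F [-0.3  2.6 -0.7] gap 42.6 oh 72.6
```

Contact with the wedges at y = -14.7, where the cameras put it. I open the gripper.

Call:
arm_command --pt "0 0.0005 0 0 0 0" --pt "0 0.0005 0 0 0 0" --pt "0 0.0005 0 0 0 0" --pt "0 0.0005 0 0 0 0" --pt "0 0.0005 0 0 0 0" --pt "0 0.0005 0 0 0 0" --pt "0 0.0005 0 0 0 0" --pt "0 0.0005 0 0 0 0" --pt "0 0.0005 0 0 0 0" --pt "0 0.0005 0 0 0 0" --jaw -1

```text
time: 62.6
tool_pos: [571.3, 10.2, 109.2]
tcp_rot: [-85.0, 0.1, -0.1]
ft_force: [0.2, -0.0, -0.6]
finger_gap: 85.5
```

Run:
```python
from plan import *
snap(34);rep();sync()
crop("pics/side34.png","pics/s38.png",215,160,325,240,7)
P=wb(r.sense()["tool_pos"]);plan((bw(P[0],P[1],P[2]+100),rb(-.7),3))
```

```text
t 62.7 meas [571.3  10.2 109.2] board [  2.6 -14.7  84. ] cmd-meas [ 0.2 12.6  4.9] rot err [0.   0.   0.03] F [0.7 0.  0.4] gap 85.4 oh 72.6
3 x [-0.0001, -0.1, -0.0, 0.0, -0.0001, -0.0013]
```

View pics/s38.png

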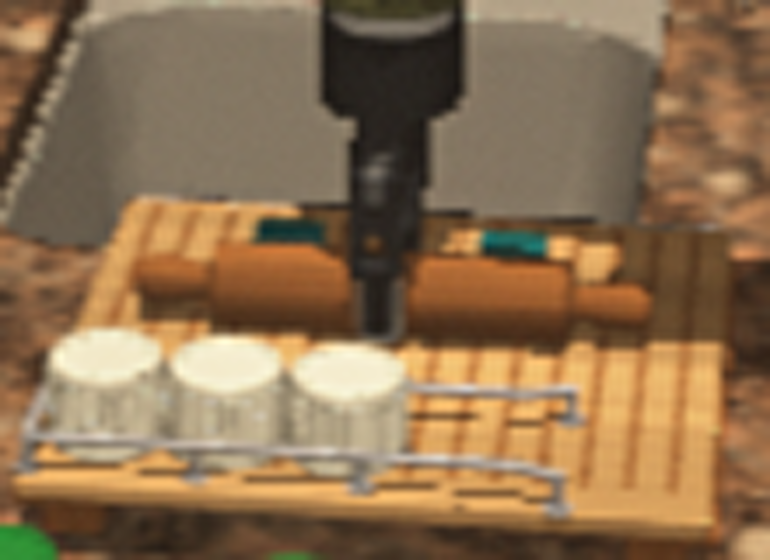

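The pin rests against the wedges with the fingers open. I lift straight up.

Call:
arm_command --pt "0 -0.005 0 0 0 0" --pt "0 -0.012 0 0 0 0" --pt "0 -0.022 0 0 0 0" --pt "0 -0.034 0 0 0 0" --pt "0 -0.05 0 0 0 0" --pt "0 -0.07 0 0 0 0" --pt "0 -0.09 0 0 0 0" --pt "0 -0.11 0 0 0 0" --pt "0 -0.125 0 0 0 0" --pt "0 -0.13 0 0 0 0"

```text
time: 63.95
tool_pos: [572.1, -1.4, 240.3]
tcp_rot: [-85.0, 0.0, -0.1]
ft_force: [-0.5, -1.0, 0.3]
finger_gap: 85.1
```

Run:
```python
from plan import *
r.snapshot("top");rep();sync()
plan((np.array([350,300,300]),rw(0),3))
```

```text
t 64.0 meas [572.   -1.3 240.1] board [  3.3 -14.7 215.4] cmd-meas [ -0.6   2.8 -31.3] rot err [-0.01 -0.   -0.02] F [0.4 0.1 0.4] gap 85.3 oh 72.6
3 x [-0.2224, -0.0334, 0.3051, -0.087, -0.0011, -0.0007]
```

Call:
arm_command --pt "-0.02 -0.015 0.03 -0.01 0 0" --pt "-0.05 -0.025 0.07 -0.02 0 0" --pt "-0.08 -0.03 0.11 -0.035 0 0" --pt "-0.115 -0.033 0.16 -0.05 0 0" --pt "-0.15 -0.033 0.205 -0.065 0 0" --pt "-0.185 -0.033 0.25 -0.08 0 0" --pt "-0.21 -0.033 0.285 -0.087 0 0" --pt "-0.222 -0.0334 0.305 -0.087 0 0" --pt "-0.222 -0.0334 0.305 -0.087 0 0" --pt "-0.222 -0.0334 0.305 -0.087 0 0"

```text
time: 65.25
tool_pos: [350.1, 299.4, 298.4]
tcp_rot: [-90.0, 0.2, -0.1]
ft_force: [-0.1, -0.5, 0.7]
finger_gap: 85.5
```

Run:
```python
from plan import *
rep();snap(35)
crop("pics/side35.png","pics/s39.png",210,155,325,240,6.9)
crop("pics/top35.png","pics/t39.png",225,150,330,265,5.2)
```

```text
t 65.25 meas [350.1 299.4 298.4] board [-215.3  292.4  247. ] cmd-meas [-0.1  0.5  1.7] rot err [-0.05  0.05  0.18] F [-0.1 -0.5  0.7] gap 85.5 oh 72.6
```

View pics/s39.png

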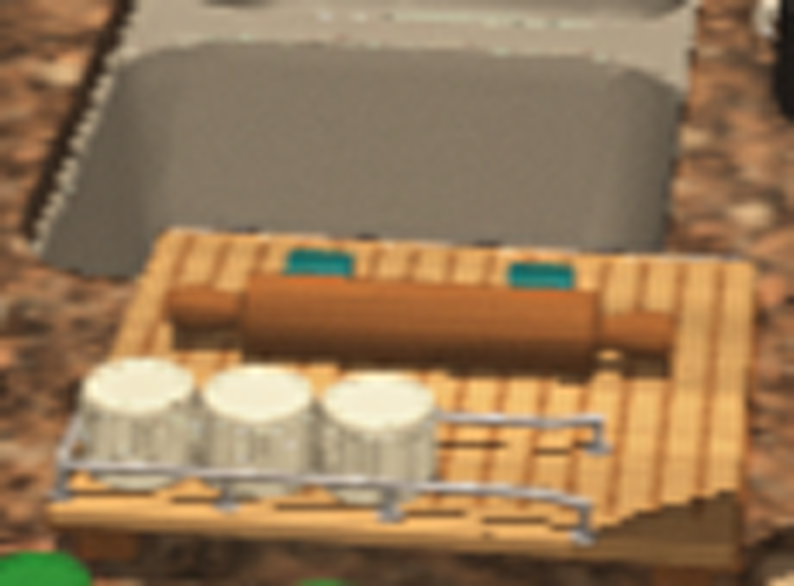

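View pics/t39.png

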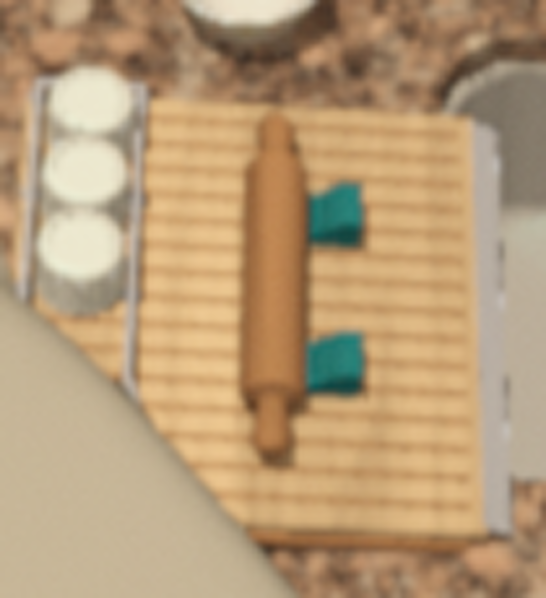

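Run:
```python
from plan import *
def onp(c,p,h):
    q,d=ray(c,p);n=RB[:,2];t=(h-(q-OB)@n)/(d@n);return RB.T@(q+t*d-OB)
for s,t in(((139,384),(90,97)),((258,392),(87,168)),((378,402),(81,243))):
    print(np.round(onp("side",np.array(s)/6.9+(210,155),46),1),np.round(onp("top",np.array(t)/5.2+(225,150),46),1))
crop("pics/top35.png","pics/t40.png",225,155,275,215,12)
crop("pics/side35.png","pics/s40.png",215,200,285,235,11)
for q in("ramekin0","rolling_pin","chock_a"):
  for c in("side","top"): print(q,c,[(np.round(d["position"],1).tolist(),round(d["conf"],2)) for d in r.spot_point(c,q)][:6])
```

```text
[130.1 113.1  46. ] [134.  114.5  46. ]
[ 69.8 114.3  46. ] [ 73.4 113.9  46. ]
[  9.2 117.6  46. ] [ 11.5 115.1  46. ]
ramekin0 side [([248.9, 221.0], 0.8), ([229.2, 220.7], 0.76), ([255.2, 250.3], 0.61), ([281.9, 202.0], 0.61), ([215.7, 251.9], 0.52), ([266.5, 224.7], 0.51)]
ramekin0 top [([240.8, 189.3], 0.6), ([236.5, 176.2], 0.56), ([240.9, 204.0], 0.54), ([215.3, 178.4], 0.49)]
rolling_pin side [([270.8, 201.4], 0.66)]
rolling_pin top [([279.4, 203.7], 0.83), ([283.5, 216.8], 0.24)]
chock_a side [([287.4, 204.4], 0.52), ([256.2, 200.0], 0.38), ([269.6, 202.7], 0.22)]
chock_a top [([288.4, 193.0], 0.46), ([283.2, 221.2], 0.45)]
```

View pics/t40.png

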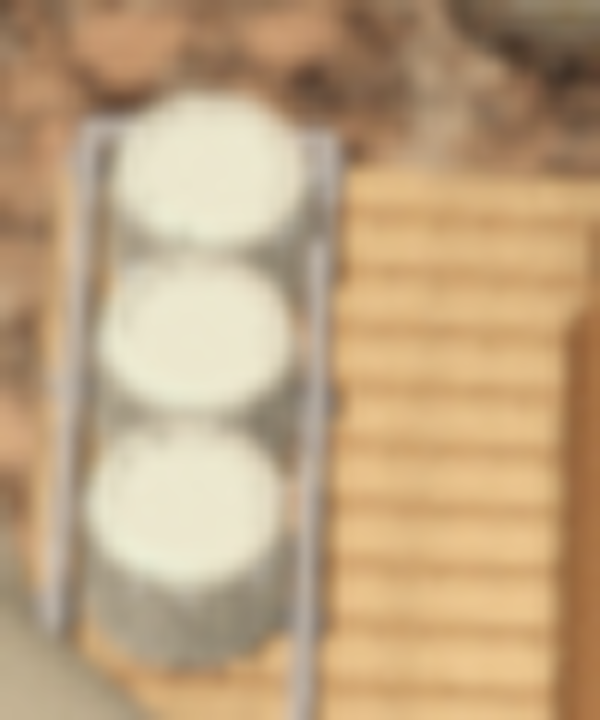

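View pics/s40.png

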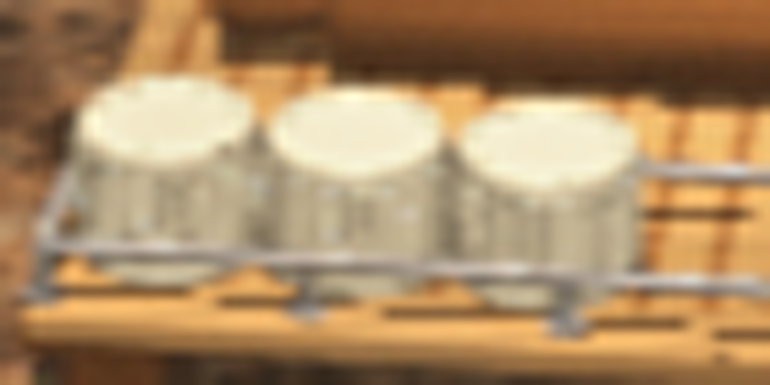

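Both views agree. The ramekins are at board x of about 130, 70 and 9, spaced about 60 mm, and all lie within the rails. The pin rests level against both wedges. One last stillness check, then I hand in.

Run:
```python
from plan import *
a=cv2.imread("pics/side35.png")[150:240,205:330].astype(int)
b=r.snapshot("side")[150:240,205:330,::-1].astype(int)
print("diff",np.abs(a-b).max(2).mean(), (np.abs(a-b).max(2)>40).sum()); rep()
print(r.hand_in())
```

```text
diff 1.636 1
t 65.7 meas [350.2 299.7 299.1] board [-215.2  292.8  247.7] cmd-meas [-0.2  0.2  1. ] rot err [0.01 0.1  0.13] F [-0.  -0.  -0.3] gap 85.2 oh 72.6
the job is handed in; nothing more can be done
None
```

The draining board is loaded and the job was handed in at 65.7 s; no verdict was reported.

- **Ramekins:** only three white ones were on the board. They stand upside down in the lane at about x = 130, 70 and 9 mm, roughly 60 mm apart, with the first against the stop.
- **Wedges and pin:** both wedges went on before the pin, thin edges uphill. The pin lies level across the slope against both of them.
- **Last checks:** both cameras agreed on the row and on the pin touching both wedges. Side pictures about half a second apart showed nothing moving, and the robot was clear of everything.

Points that were off:
- **Wedge spacing:** the wedges sit about 54 and 65 mm from the pin's middle, instead of 60.
- **Wedge alignment:** one wedge is about 1.5 mm further uphill than the other.
- **Deck height:** the deck was about 5 mm higher by touch than my camera fit, so I set the wedges and pin down by contact force.
- **Contact forces:** pushing the second ramekin up reached about 39 N at the wrist, and setting down the first wedge about 35 N. Both are just under the 40 N contact limit.

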